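Load a tube box into a drop-door incubator

ROBOT

A 6-joint arm with a two-finger parallel gripper is mounted at the origin on the work surface. World frame = base frame: x ahead of the robot, y to its left, z up, the work surface at z = 0. Lengths are in m, angles in degrees, forces in N, time in s.
With the tool pointing down it reaches from about 0.375 to 0.9 m from the base axis. Payload 3.1 kg.
Tool frame: the origin (TCP) lies at the very end of the fingers, on their centre line; the grasp point (between the pads) lies 19 mm behind it (bot.tcp_to_grasp is the distance from the TCP to the grasp point, in m); z points along the fingers, y is the line along which they close (so a half turn about z gives the same grasp; the last joint's range is limited). The gripper opens to 87 mm and grips with 3 to 60 N. Pads are 19 mm wide; open, the fingers measure 117 mm over their backs; the gripper's body (75 mm by 190 mm) begins 51 mm behind the grasp point.
Start: joints at [63.111, 30.224, 82.088, -0, 67.689, -10.227], TCP at [0.179, 0.599, 0.223] pointing down, gripper open.
Joint ranges: [-176.69, 176.69], [-43.24, 126.21], [12.49, 139.97], [-82, 262], [0, 151.66], [-163.58, 163.58]. Speed limits (degrees/s): [159.86, 159.86, 180, 180, 180, 180].

INTERFACE

Orientations are given as a 3x3 rotation matrix whose columns are the frame's x, y, z axes.
In Python, from rig import telemetry, capture, camera_info, job, bot gives the robot as it stands. The module is installed in compiled form; this text tells all that it offers.
- The arm moves only by the tool carry_out, never from a script. Its argument "deltas" is a list that holds one entry, the list of rows, each a list of 7 numbers: the shift along the tool's x, y, z scaled (see below), then the turn, a rotation vector about the tool's x, y, z scaled (see below), then the closure, from -1 (fully open) to 1 (shut). In form: [[[dx, dy, dz, ax, ay, az, claw], ...]]. A call has exactly 10 rows; each row is the pose to reach, as a shift and turn from the pose commanded when the call began, along the tool's axes at that moment, turning the shorter way round; what a row does not reach only later rows make up. The controller multiplies each number of a shift by 15 cm and each number of a turn by 360 degrees. A row lasts 1/12 s, in which the tool goes at most 41.7 mm and 7.16 degrees, less where a joint would pass 70% of its speed; a pose out of reach is approached as far as the arm can. A call with a number of a shift or a turn outside -1 to 1 is refused whole. A call with a gripper value outside its range is refused whole. The fingers move at their own pace and stop on an object; the grip force is fixed at half the most. Time passes only in rows, so rows that repeat a pose let the fingers close, or fill a call up. It gives the time, the measured TCP pose, the force, the opening and the grip force at its end, in the units of the state.
- telemetry.read_state(): the state, without advancing time (a new reading comes with each control period).
- capture(name): name is "scene" or "top" or "wrist"; returns the picture (480x640x3 uint8, red, green, blue); there is no depth.
- camera_info(name): a dict with "mtx" (3x3 intrinsics, pixels), "cam_to_world" (4x4, takes a point from camera to world coordinates); the wrist camera has in their place "T_tool_cam" (4x4, takes a point from camera to tool coordinates, whose origin is the TCP and whose axes are the flange's). Camera axes: x right, y down, z forward; pixel columns grow to the right and rows downward; lengths in m; the calibration is good to about 2 mm. A picture is of the moment at which its call begins: read the wrist's pose just before it. camera_info takes no time and is no camera call.
- job.hand_in(): hands the job in; it is judged then, once.
The state is a dict: "time_s": time; "joint_positions": joint angles; "qvel": joint speeds; "tau": joint torques, N m; "position": TCP position; "tcp_rot": TCP orientation; "force": force on the tool from outside, world axes, zero at the start; "moment": the same for the moment, N m; "opening": opening from 0.0 (shut) to 1.0 (fully open); "grasp_force": force on a finger pad.
Only numpy, scipy, OpenCV 4.12 (cv2) and the standard library are available. Lean on these libraries where they do the work, as an engineer would, in place of code of your own. Each camera call takes 0.05 s, during which the arm holds its last target. There are 200 camera calls.

TASK

Pull the incubator's blue drop-down door right down until it lies level, set the blue-lidded tube box lengthwise on it and push the box along the rollers into the bay until it has pressed the docking pad at the back fully home. Then swing the door fully shut again. Leave the yellow-lidded box, the bottle and the well plate where they are and never tip the blue box over.

Things in the scene. Friction and masses are not known exactly. Their poses are not given: they have to be found in the camera images.
- incubator: Bench-top incubator, white and grey, fixed to the bench, 220 deep (x) x 200 wide (y) x 180 high. Origin: centre of its underside; x points from its front into it, z up; the front plane is at x = -110 mm. The bay behind the door opens at the front only, 108 wide, from roller tops at z = 55 up to the lintel at z = 165; its back wall is 200 mm behind the front plane.
- bay_mouth (a point): Middle of the bay's front opening at roller-top height: on the front plane, 55 mm over the bench. Six free rollers (90 wide, 16 diameter) floor the bay and four more are sunk in the door's inner face; with the door down all their tops are level, so a box rolls in along the incubator's x. To follow it under the lintel the tool must lean back, 35 to 45 degrees, fingers pointing into the bay.
- door (a joint): Angle of the blue drop-down door: 0 shut and upright, 1.571 fully down and level, inner face upwards (it stops there). It starts shut or up to 0.25 ajar. The hinge is stiff: friction (0.6 N m) holds the door at any angle; moving it takes up to about 8 N at the handle.
- door_hinge (a point): Point on the hinge line at the middle of the door's width: 50 mm above the bench, on the front plane, at the foot of the door's inner face. The line runs along the incubator's y; the door (170 wide, 125 high, 12 thick) swings down to the incubator's -x side, towards the robot.
- door_handle (a point): Middle of the handle: a steel bar, 12 diameter, 130 long along y, on two end posts, 45 mm beyond the door's free edge in the door's plane; 170 mm from the hinge line along the door and 6 mm outward of its inner face. 220 mm over the bench when shut, 44 mm when down. Can be pinched from above, a finger either side, at every angle; it turns between the fingers.
- pad (a joint): How far the red docking pad is pressed back along the incubator's x, in m: 0 at first, 0.006 fully home (rigid stop). Takes about 5 N; stays where pushed. It stands deep in the bay (50 wide, 58 to 94 mm over the bench); how deep varies and is not told: once home, the box's face nearest the door is 11 to 33 mm inside the front plane.
- box_blue: Tube box with a blue lid, to be loaded; on the bench left or right of the incubator's front. White flat-sided body 120 (x) x 80 (y) x 50 high including the lid; on the lid a central ridge to grip, 70 long (x), 18 wide (y), 28 high, its top 78 mm above the origin. Origin: centre of the underside; x along its length. 0.2 to 0.42 kg.
- box_yellow: Tube box with a yellow lid, to be left alone; it stands on the other side. Same shape, size, origin and axes as the blue one.
- bottle: Brown glass bottle with black cap, 54 diameter, 110 high, standing. Origin: centre of its underside. To be left alone.
- plate: Clear well plate with orange wells, 127 (x) x 85 (y) x 15 high, flat on the bench. Origin: centre of its underside. To be left alone.
There are look-alikes about, which are no part of the job. What is shaped like the box_blue but green is not meant.

How it is judged (in metres and radians):
On the way, in this order (a step that is already met when the one before it is completed fails the run):
1. the door is fully down (value of joint door above 1.5 rad), for 0.2 s.
2. the blue box is in the bay and has pressed the docking pad home (value of joint pad above 0.0045 m and x of box_blue in the frame of incubator above -0.048 m and y of box_blue in the frame of incubator between -0.016 and 0.016 m and angle between box_blue's own z axis and vertical below 0.06 rad and z of box_blue in the frame of incubator between 0.045 and 0.062 m), for 0.2 s.
At the end, for the whole second after the job is handed in: The door is shut (within 0.04 rad) and at rest; the blue box is at rest, lengthwise (within 0.15 rad), upright and lying flat on the bay's rollers behind it, at most 16 mm off the middle, having pressed the docking pad at least 4.5 of its 6 mm (all of step 2 and value of joint door below 0.04 rad and angle between the x axis of box_blue and the x axis of incubator, either way round below 0.15 rad and linear speed of box_blue below 0.02 m/s and velocity of joint door between -0.05 and 0.05 rad/s); the robot touches nothing.
It fails at once if the blue box tips over (more than 0.5 rad) (angle between box_blue's own z axis and vertical above 0.5 rad).
It fails at once if the yellow box is shifted by more than 25 mm or tipped (distance of box_yellow from where it was at the start of the episode above 0.025 m or angle between box_yellow's own z axis and vertical above 0.4 rad).
It fails at once if the bottle is shifted by more than 25 mm or tipped (distance of bottle from where it was at the start of the episode above 0.025 m or angle between bottle's own z axis and vertical above 0.4 rad).
It fails at once if the well plate is shifted by more than 25 mm or tipped (distance of plate from where it was at the start of the episode above 0.025 m or angle between plate's own z axis and vertical above 0.4 rad).
It also fails if it takes over 72 s, if anything falls off the work surface, if the arm or the gripper's body presses on something with over 40 N, if the wrist force passes 120 N, or if a joint passes its speed limit or range.

## Working session

There is one attempt and no reset: what is moved stays moved. The work goes in short steps, Python scripts to look and compute and a tool call to move; the robot and the scene stay as the last step left them, time stands still between calls to the robot, and variables do not carry over. Pictures are saved under pics/ and viewed, at most 13 in all, crops included, and the job is handed in when it is done.

Besides the shell and the picture viewer there is one more tool, called after "Emit:" by a JSON object that holds its "fn" and its "kwargs". carry_out: Moves the arm, as the interface text tells. Its arguments: {"type":"object","properties":{"deltas":{"type":"array","items":{"type":"array","items":{"type":"array","items":{"type":"number"}}}}},"required":["deltas"]}

```bash
mkdir -p pics
python3 - <<'E'
from rig import telemetry, capture, camera_info, bot
import cv2,numpy as np
np.set_printoptions(precision=4,suppress=True)
s=telemetry.read_state()
print(s['time_s'],s['position'],s['tcp_rot'],s['opening'],bot.tcp_to_grasp)
for n in ['scene','top']:
    im=capture(n); cv2.imwrite(f'pics/{n}0.png',im[:,:,::-1]); c=camera_info(n)
    print(n,np.array(c['mtx']),np.array(c['cam_to_world']))
print(camera_info('wrist'))
E
```

```text
0.0 [0.1788 0.5981 0.2216] [[-0.958   0.2867 -0.001 ]
 [ 0.2867  0.958  -0.0019]
 [ 0.0004 -0.0021 -1.    ]] 0.9988642863208187 0.0187
scene [[537.5638   0.     306.6423]
 [  0.     537.5638 233.9108]
 [  0.       0.       1.    ]] [[ 0.4654  0.7014 -0.5398  1.241 ]
 [ 0.885  -0.3577  0.2981 -0.3747]
 [ 0.016  -0.6165 -0.7872  1.1832]
 [ 0.      0.      0.      1.    ]]
top [[467.8936   0.     316.7705]
 [  0.     467.8936 237.9446]
 [  0.       0.       1.    ]] [[ 0.0085 -0.9966  0.0814  0.4625]
 [-1.     -0.0084  0.0014  0.0347]
 [-0.0007 -0.0814 -0.9967  1.2019]
 [ 0.      0.      0.      1.    ]]
{'mtx': array([[401.725 ,   0.    , 315.6104],
       [  0.    , 401.725 , 240.3058],
       [  0.    ,   0.    ,   1.    ]]), 'T_tool_cam': array([[-0.0001, -0.9533, -0.3021,  0.0835],
       [ 1.    , -0.0002,  0.0002, -0.0002],
       [-0.0002, -0.3021,  0.9533, -0.1614],
       [ 0.    ,  0.    ,  0.    ,  1.    ]])}
```

View pics/scene0.png

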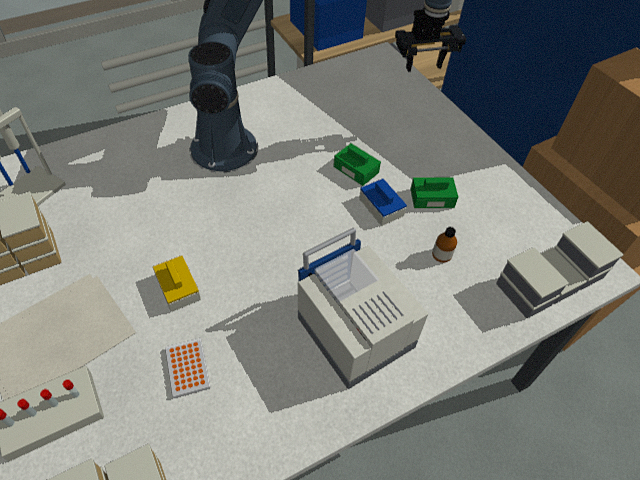

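View pics/top0.png

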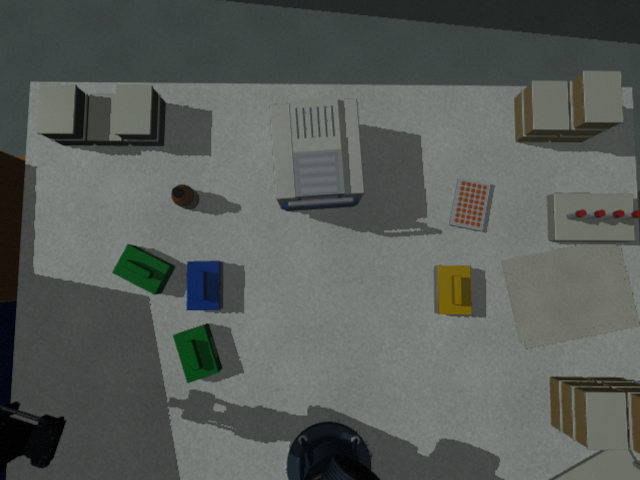

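The blue box is at top (205,286) / scene (383,200). Look-alikes are the green boxes at top (144,269) and (198,353), and the yellow box at (453,290). The incubator's front is at top (320,203), with the handle bar near it. I'll check enlarged crops.

Run:
```python
import cv2,numpy as np
t=cv2.imread('pics/top0.png');s=cv2.imread('pics/scene0.png')
c=lambda im,x,y,w,h,k:cv2.resize(im[y:y+h,x:x+w],None,fx=k,fy=k,interpolation=cv2.INTER_CUBIC)
a=np.hstack([c(t,180,250,50,75,8),c(s,350,165,80,60,5)[:, :]]) if 0 else None
out=np.zeros((600,800,3),np.uint8)
out[:300,:240]=c(t,180,255,48,60,5)         # box top, 5x
out[:300,240:800]=c(t,265,165,112,60,5)     # incubator front, 5x
out[300:600,:300]=c(s,355,170,60,60,5)      # box scene
out[300:600,300:800]=c(s,290,215,125,75,4)[:300,:500] # incub scene 4x
cv2.imwrite('pics/crop1.png',out)
```

```text
(no output)
```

View pics/crop1.png

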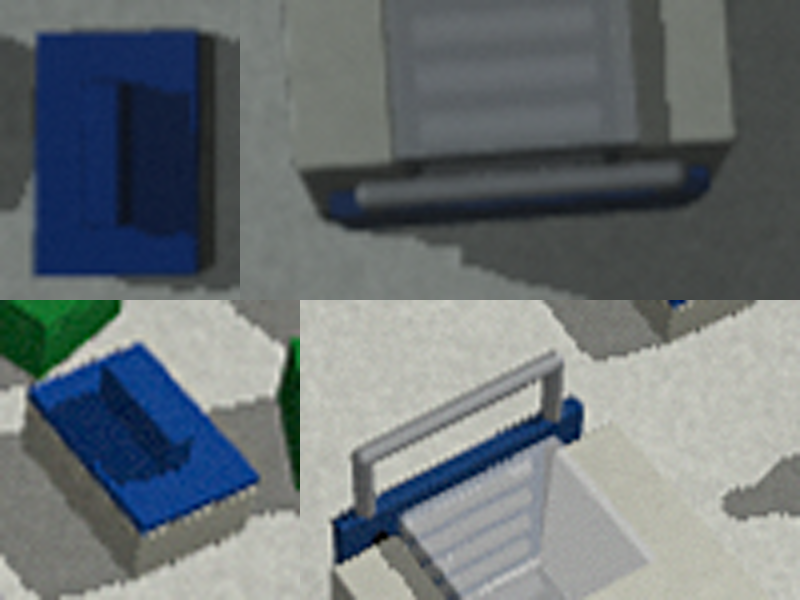

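```bash
cat > h.py <<'E'
import numpy as np
from rig import camera_info
from scipy.optimize import least_squares
np.set_printoptions(precision=4,suppress=True)
CI={n:camera_info(n) for n in ['scene','top']}
def ray(n,p,T=None):
    K=np.array(camera_info(n)['mtx']); T=np.array(CI[n]['cam_to_world']) if T is None else T
    d=T[:3,:3]@np.linalg.inv(K)@[p[0],p[1],1]; return T[:3,3],d/np.linalg.norm(d)
def tri(rs):
    A=sum(np.eye(3)-np.outer(d,d) for o,d in rs); b=sum((np.eye(3)-np.outer(d,d))@o for o,d in rs)
    P=np.linalg.solve(A,b); return P,max(np.linalg.norm(np.cross(P-o,d)) for o,d in rs)
def atz(r,z): o,d=r; return o+d*(z-o[2])/d[2]
E
python3 - <<'E'
from h import *
o=-.4
T=[(187.4,261.4),(219.2,261.4),(219.2,309.6),(187,310)]; S=[(383,179),(406.6,206),(383,216),(361,188)]
# correspondences: try cyclic
for k in range(4):
    r=[tri([ray('top',np.add(T[i],o)),ray('scene',np.add(S[(i+k)%4],o))]) for i in range(4)]
    if max(x[1] for x in r)<.01:
        for x in r: print(k,*x)
        print('mean',np.mean([x[0] for x in r],0))
print('z50',[atz(ray('top',np.add(t,o)),.05) for t in T])
a=tri([ray('top',(288,203.2)),ray('scene',(353.6,228.9))]);b=tri([ray('top',(353.6,199)),ray('scene',(303.9,253.4))]);print(a,b,np.linalg.norm(a[0]-b[0]))
c=atz(ray('top',(276,198.2)),.18);d=atz(ray('top',(363.6,192)),.18);print(c,d,np.linalg.norm(c-d),(c+d)/2,np.degrees(np.arctan2(*(c-d)[:2])))
E
```

```text
1 [0.4967 0.3563 0.0421] 0.0011125379250296475
1 [0.4972 0.2774 0.0414] 0.001438162185571214
1 [0.3797 0.2753 0.0434] 5.5140724983480303e-05
1 [0.3775 0.3537 0.0422] 0.000982434160486081
mean [0.4377 0.3157 0.0423]
z50 [array([0.497 , 0.3552, 0.05  ]), array([0.4976, 0.2769, 0.05  ]), array([0.3801, 0.2739, 0.05  ]), array([0.3785, 0.3525, 0.05  ])]
(array([0.6155, 0.0961, 0.2173]), np.float64(0.0019317457971303191)) (array([ 0.6262, -0.0411,  0.2202]), np.float64(0.0002062519590424412)) 0.13765802423736836
[0.6332 0.1269 0.18  ] [ 0.6487 -0.0664  0.18  ] 0.19391107673523345 [0.6409 0.0302 0.18  ] -4.571721959403054
```

```bash
cat >> h.py <<'E'
import json,os
from scipy.spatial.transform import Rotation as Rn
F='cmd.json'
def load():
    if os.path.exists(F): d=json.load(open(F)); return np.array(d[0]),np.array(d[1])
    from rig import telemetry; R=np.array(telemetry.read_state()['tcp_rot'])
    a=np.arctan2(R[1,1],R[0,1]); return np.array([.179,.599,.223]),down(np.degrees(a))
def down(yaw,lean=0):
    """tool y at yaw deg; lean tilts fingers about tool y"""
    a=np.radians(yaw); y=np.array([np.cos(a),np.sin(a),0]); z=np.array([0,0,-1.]); x=np.cross(y,z)
    return np.c_[x,y,z]@Rn.from_euler('y',lean,degrees=True).as_matrix()
def plan(wps,claw,save=True,label=''):
    """wps: list of (pos,R) final rows; each given as (nrow,pos,R); prints rows, linear within."""
    p0,R0=load(); p,R=p0.copy(),R0.copy(); rows=[]
    for n,q,Q in wps:
        Q=R if Q is None else Q; q=np.array(q,float); rv=Rn.from_matrix(R.T@Q).as_rotvec()
        for i in range(1,n+1):
            pi=p+(q-p)*i/n; Ri=R@Rn.from_rotvec(rv*i/n).as_matrix()
            r=list(np.round(R0.T@(pi-p0)/.15,3)+0)+list(np.round(np.degrees(Rn.from_matrix(R0.T@Ri).as_rotvec())/360,4)+0)+[claw]
            rows.append([float(v) for v in r])
        p,R=q,Q
    while len(rows)<10: rows.append(rows[-1])
    assert len(rows)==10
    r=np.array(rows[-1]); pe=p0+R0@(r[:3]*.15); Re=R0@Rn.from_rotvec(np.radians(r[3:6]*360)).as_matrix()
    if save: json.dump([pe.tolist(),Re.tolist()],open(F,'w'))
    print(label,json.dumps([rows]).replace(' ',''))
    print('end',pe,'maxstep',np.abs(np.diff(np.vstack([np.zeros(7),rows]),axis=0)).max(0)[:6]*[150]*1 if 0 else '')
E
python3 - <<'E'
from h import *
Rg=down(4.6)
plan([(10,[.40,.31,.27],down(39))],-1,label='A')
plan([(10,[.621,.028,.29],Rg)],-1,label='B')
E
```

```text
A [[[-0.196,-0.142,-0.031,0.0,0.0,0.0095,-1.0],[-0.393,-0.285,-0.063,0.0,0.0,0.0191,-1.0],[-0.589,-0.427,-0.094,0.0,0.0,0.0286,-1.0],[-0.786,-0.569,-0.125,0.0,0.0,0.0382,-1.0],[-0.982,-0.712,-0.157,0.0,0.0,0.0477,-1.0],[-1.178,-0.854,-0.188,0.0,0.0,0.0572,-1.0],[-1.375,-0.996,-0.219,0.0,0.0,0.0668,-1.0],[-1.571,-1.139,-0.251,0.0,0.0,0.0763,-1.0],[-1.767,-1.281,-0.282,0.0,0.0,0.0858,-1.0],[-1.964,-1.423,-0.313,0.0,0.0,0.0954,-1.0]]]
end [0.4  0.31 0.27] maxstep 
B [[[-0.239,-0.004,-0.013,0.0,0.0,0.0096,-1.0],[-0.478,-0.008,-0.027,0.0,0.0,0.0191,-1.0],[-0.717,-0.011,-0.04,0.0,0.0,0.0287,-1.0],[-0.955,-0.015,-0.053,0.0,0.0,0.0382,-1.0],[-1.194,-0.019,-0.067,0.0,0.0,0.0478,-1.0],[-1.433,-0.023,-0.08,0.0,0.0,0.0573,-1.0],[-1.672,-0.027,-0.094,0.0,0.0,0.0669,-1.0],[-1.911,-0.031,-0.107,0.0,0.0,0.0764,-1.0],[-2.15,-0.034,-0.12,0.0,0.0,0.086,-1.0],[-2.388,-0.038,-0.134,0.0,0.0,0.0955,-1.0]]]
end [0.621  0.0281 0.2901] maxstep
```

```bash
rm -f cmd.json
cat >> h.py <<'E'
def show(): 
    from rig import telemetry
    s=telemetry.read_state(); p,R=load(); print('t',s['time_s'],'pos',s['position'],'err',s['position']-p if 1 else 0,'F',s['force'],'open',s['opening'],'g',s['grasp_force'],'j',np.array(s['joint_positions']))
def goto(q,Q,claw,N=1):
    p,R=load(); q=np.array(q,float); Q=R if Q is None else Q; rv=Rn.from_matrix(R.T@Q).as_rotvec()
    for i in range(1,N+1): plan([(10,p+(q-p)*i/N,R@Rn.from_rotvec(rv*i/N).as_matrix())],claw)
E
python3 - <<'E'
from h import *
goto([.621,.028,.29],down(4.6),-1,5)
E
```

```text
[[[-0.078,-0.056,-0.009,0.0,0.0,0.0038,-1.0],[-0.157,-0.112,-0.018,0.0,0.0,0.0076,-1.0],[-0.235,-0.168,-0.027,0.0,0.0,0.0115,-1.0],[-0.313,-0.224,-0.036,0.0,0.0,0.0153,-1.0],[-0.391,-0.28,-0.045,0.0,0.0,0.0191,-1.0],[-0.47,-0.336,-0.054,0.0,0.0,0.0229,-1.0],[-0.548,-0.392,-0.063,0.0,0.0,0.0267,-1.0],[-0.626,-0.448,-0.071,0.0,0.0,0.0306,-1.0],[-0.705,-0.504,-0.08,0.0,0.0,0.0344,-1.0],[-0.783,-0.56,-0.089,0.0,0.0,0.0382,-1.0]]]
end [0.2674 0.4849 0.2364] maxstep 
 [[[-0.089,-0.036,-0.009,0.0,0.0,0.0038,-1.0],[-0.179,-0.072,-0.018,0.0,0.0,0.0076,-1.0],[-0.268,-0.108,-0.027,0.0,0.0,0.0115,-1.0],[-0.357,-0.143,-0.036,0.0,0.0,0.0153,-1.0],[-0.447,-0.179,-0.045,0.0,0.0,0.0191,-1.0],[-0.536,-0.215,-0.054,0.0,0.0,0.0229,-1.0],[-0.626,-0.251,-0.063,0.0,0.0,0.0267,-1.0],[-0.715,-0.287,-0.072,0.0,0.0,0.0305,-1.0],[-0.804,-0.323,-0.081,0.0,0.0,0.0344,-1.0],[-0.894,-0.359,-0.09,0.0,0.0,0.0382,-1.0]]]
end [0.3558 0.3705 0.2499] maxstep 
 [[[-0.095,-0.014,-0.009,0.0,0.0,0.0038,-1.0],[-0.191,-0.027,-0.018,0.0,0.0,0.0076,-1.0],[-0.286,-0.041,-0.027,0.0,0.0,0.0114,-1.0],[-0.381,-0.054,-0.036,0.0,0.0,0.
[... 522 characters left out ...]
.575,0.057,-0.054,0.0,0.0,0.0229,-1.0],[-0.671,0.066,-0.063,0.0,0.0,0.0267,-1.0],[-0.766,0.076,-0.071,0.0,0.0,0.0305,-1.0],[-0.862,0.085,-0.08,0.0,0.0,0.0343,-1.0],[-0.958,0.095,-0.089,0.0,0.0,0.0382,-1.0]]]
end [0.5327 0.1422 0.2765] maxstep 
 [[[-0.091,0.032,-0.009,0.0,0.0,0.0038,-1.0],[-0.182,0.064,-0.018,0.0,0.0,0.0076,-1.0],[-0.272,0.096,-0.027,0.0,0.0,0.0114,-1.0],[-0.363,0.128,-0.036,0.0,0.0,0.0153,-1.0],[-0.454,0.16,-0.045,0.0,0.0,0.0191,-1.0],[-0.545,0.192,-0.054,0.0,0.0,0.0229,-1.0],[-0.636,0.224,-0.063,0.0,0.0,0.0267,-1.0],[-0.726,0.256,-0.072,0.0,0.0,0.0305,-1.0],[-0.817,0.288,-0.081,0.0,0.0,0.0343,-1.0],[-0.908,0.32,-0.09,0.0,0.0,0.0381,-1.0]]]
end [0.6211 0.028  0.29  ] maxstep
```

Emit:
{"fn": "carry_out", "kwargs": {"deltas": [[[-0.078, -0.056, -0.009, 0, 0, 0.0038, -1], [-0.157, -0.112, -0.018, 0, 0, 0.0076, -1], [-0.235, -0.168, -0.027, 0, 0, 0.0115, -1], [-0.313, -0.224, -0.036, 0, 0, 0.0153, -1], [-0.391, -0.28, -0.045, 0, 0, 0.0191, -1], [-0.47, -0.336, -0.054, 0, 0, 0.0229, -1], [-0.548, -0.392, -0.063, 0, 0, 0.0267, -1], [-0.626, -0.448, -0.071, 0, 0, 0.0306, -1], [-0.705, -0.504, -0.08, 0, 0, 0.0344, -1], [-0.783, -0.56, -0.089, 0, 0, 0.0382, -1]]]}}

```text
time_s: 0.93
position: [0.2686, 0.4833, 0.2361]
tcp_rot: [[-0.861, 0.509, 0.0], [0.509, 0.861, 0.0], [-0.0, 0.0, -1.0]]
force: [-0.4, -0.1, -0.3]
opening: 1.001
grasp_force: 0.0
```

Emit:
{"fn": "carry_out", "kwargs": {"deltas": [[[-0.089, -0.036, -0.009, 0, 0, 0.0038, -1], [-0.179, -0.072, -0.018, 0, 0, 0.0076, -1], [-0.268, -0.108, -0.027, 0, 0, 0.0115, -1], [-0.357, -0.143, -0.036, 0, 0, 0.0153, -1], [-0.447, -0.179, -0.045, 0, 0, 0.0191, -1], [-0.536, -0.215, -0.054, 0, 0, 0.0229, -1], [-0.626, -0.251, -0.063, 0, 0, 0.0267, -1], [-0.715, -0.287, -0.072, 0, 0, 0.0305, -1], [-0.804, -0.323, -0.081, 0, 0, 0.0344, -1], [-0.894, -0.359, -0.09, 0, 0, 0.0382, -1]]]}}

```text
time_s: 1.77
position: [0.3566, 0.3689, 0.2496]
tcp_rot: [[-0.715, 0.699, 0.0], [0.699, 0.715, 0.0], [-0.0, 0.0, -1.0]]
force: [-0.1, -0.8, 0.1]
opening: 1.002
grasp_force: 0.0
```

Emit:
{"fn": "carry_out", "kwargs": {"deltas": [[[-0.095, -0.014, -0.009, 0, 0, 0.0038, -1], [-0.191, -0.027, -0.018, 0, 0, 0.0076, -1], [-0.286, -0.041, -0.027, 0, 0, 0.0114, -1], [-0.381, -0.054, -0.036, 0, 0, 0.0153, -1], [-0.476, -0.068, -0.044, 0, 0, 0.0191, -1], [-0.572, -0.081, -0.053, 0, 0, 0.0229, -1], [-0.667, -0.095, -0.062, 0, 0, 0.0267, -1], [-0.762, -0.108, -0.071, 0, 0, 0.0305, -1], [-0.857, -0.122, -0.08, 0, 0, 0.0343, -1], [-0.953, -0.135, -0.089, 0, 0, 0.0382, -1]]]}}

```text
time_s: 2.6
position: [0.4448, 0.2548, 0.263]
tcp_rot: [[-0.529, 0.849, 0.0], [0.849, 0.529, 0.0], [-0.0, 0.0, -1.0]]
force: [0.0, 0.3, -0.6]
opening: 1.0
grasp_force: 0.0
```

```bash
cat >> h.py <<'E'
def wrist(name):
    """picture plus its camera pose, saved"""
    from rig import telemetry,capture; import cv2
    s=telemetry.read_state(); T=np.eye(4); T[:3,:3]=s['tcp_rot']; T[:3,3]=s['position']
    im=capture('wrist'); cv2.imwrite(f'pics/{name}.png',im[:,:,::-1]); np.save(f'pics/{name}.npy',T@np.array(camera_info('wrist')['T_tool_cam']))
E
python3 -c "
from h import *; show(); wrist('w1')"
```

```text
t 2.6 pos [0.4448 0.2548 0.263 ] err [-0.1762  0.2267 -0.0271] F [ 0.0207  0.3193 -0.6369] open 0.9997806021966934 g 0.0 j [ 17.2932  18.6821  95.1783   0.0011  66.1294 -14.6317]
```

Emit:
{"fn": "carry_out", "kwargs": {"deltas": [[[-0.096, 0.009, -0.009, 0, 0, 0.0038, -1], [-0.192, 0.019, -0.018, 0, 0, 0.0076, -1], [-0.287, 0.028, -0.027, 0, 0, 0.0114, -1], [-0.383, 0.038, -0.036, 0, 0, 0.0153, -1], [-0.479, 0.047, -0.045, 0, 0, 0.0191, -1], [-0.575, 0.057, -0.054, 0, 0, 0.0229, -1], [-0.671, 0.066, -0.063, 0, 0, 0.0267, -1], [-0.766, 0.076, -0.071, 0, 0, 0.0305, -1], [-0.862, 0.085, -0.08, 0, 0, 0.0343, -1], [-0.958, 0.095, -0.089, 0, 0, 0.0382, -1]]]}}

```text
time_s: 3.48
position: [0.5336, 0.1408, 0.2762]
tcp_rot: [[-0.312, 0.95, -0.0], [0.95, 0.312, 0.0], [0.0, -0.0, -1.0]]
force: [1.0, -0.9, -0.3]
opening: 1.003
grasp_force: 0.0
```

Emit:
{"fn": "carry_out", "kwargs": {"deltas": [[[-0.091, 0.032, -0.009, 0, 0, 0.0038, -1], [-0.182, 0.064, -0.018, 0, 0, 0.0076, -1], [-0.272, 0.096, -0.027, 0, 0, 0.0114, -1], [-0.363, 0.128, -0.036, 0, 0, 0.0153, -1], [-0.454, 0.16, -0.045, 0, 0, 0.0191, -1], [-0.545, 0.192, -0.054, 0, 0, 0.0229, -1], [-0.636, 0.224, -0.063, 0, 0, 0.0267, -1], [-0.726, 0.256, -0.072, 0, 0, 0.0305, -1], [-0.817, 0.288, -0.081, 0, 0, 0.0343, -1], [-0.908, 0.32, -0.09, 0, 0, 0.0381, -1]]]}}

```text
time_s: 4.32
position: [0.6221, 0.0266, 0.2897]
tcp_rot: [[-0.078, 0.997, -0.0], [0.997, 0.078, 0.0], [0.0, -0.0, -1.0]]
force: [0.0, 0.2, -0.2]
opening: 1.001
grasp_force: 0.0
```

```bash
python3 -c "
from h import *; show(); wrist('w2')
import cv2; a=cv2.imread('pics/w1.png');b=cv2.imread('pics/w2.png')
o=np.zeros((600,800,3),np.uint8);o[:300,:400]=cv2.resize(a,(400,300),interpolation=cv2.INTER_AREA);
o[:, 0:800]=cv2.resize(b,(800,600)); cv2.imwrite('pics/v2.png',o)"
```

```text
t 4.3167 pos [0.6221 0.0266 0.2897] err [ 0.001  -0.0014 -0.0004] F [ 0.0271  0.1954 -0.2052] open 1.0005637230740516 g 0.0 j [ -7.8206  26.309   77.8005  -0.0002  75.895  -12.2983]
```

View pics/v2.png

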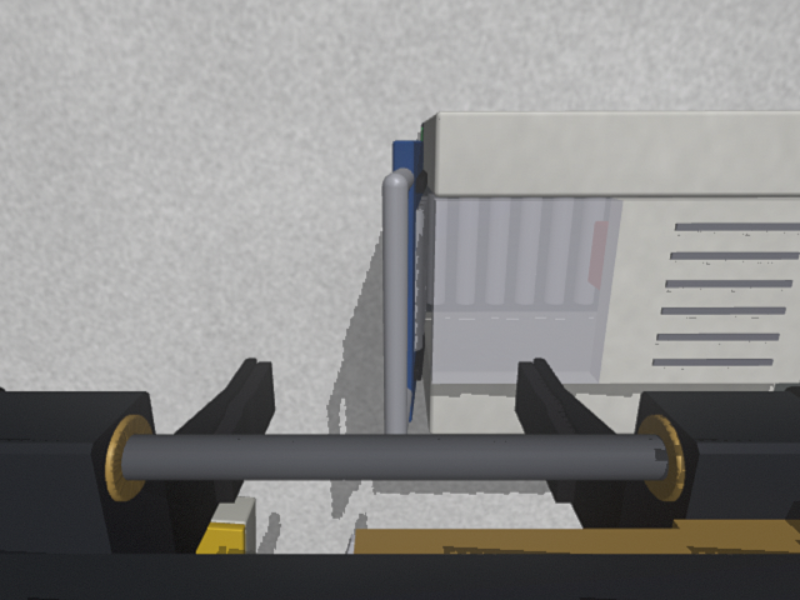

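Run:
```python
from h import *
T=np.load('pics/w2.npy'); w=lambda x,y,z: atz(ray('wrist',(x/1.25,y/1.25),T),z)
a=np.radians(4.6);ex=np.array([np.cos(a),np.sin(a),0]);ey=np.array([-np.sin(a),np.cos(a),0])
for n,p in dict(barfar=w(397,177,.219),barnear=w(396,432,.219),front1=w(437,112,.18),front2=w(432,385,.18),near=w(432,432,.18),win_far=w(432,196,.18),win_near=w(432,383,.18)).items(): print(n,p,'inc',p@ex,p@ey)
tr=tri([ray('wrist',(397/1.25,177/1.25),T),ray('top',(288,203.2)),ray('scene',(353.6,228.9))]);print(tr)
```

```text
barfar [0.6179 0.0945 0.219 ] inc 0.6234665421496548 0.04463836608027133
barnear [ 0.6278 -0.0364  0.219 ] inc 0.622842193702685 -0.08658386484993746
front1 [0.6359 0.1254 0.18  ] inc 0.6438835687833817 0.07401595226239314
front2 [ 0.6487 -0.0272  0.18  ] inc 0.6444690084147322 -0.07909438826959815
near [ 0.652  -0.0592  0.18  ] inc 0.645123602473056 -0.11126728895434418
win_far [0.6376 0.0836 0.18  ] inc 0.6422048780592571 0.032186244571101315
win_near [ 0.6486 -0.0258  0.18  ] inc 0.6444420630909082 -0.07777004195712355
(array([0.6166, 0.0953, 0.2187]), np.float64(0.002466560621778785))
```

```bash
cat >> h.py <<'E'
YAW=4.6; a_=np.radians(YAW); EX=np.array([np.cos(a_),np.sin(a_),0]); EY=np.array([-np.sin(a_),np.cos(a_),0]); EZ=np.array([0,0,1.])
FX,CY=.642,-.0225
def inc(x,y,z): return EX*(FX+x)+EY*(CY+y)+EZ*z   # relative to front plane, world z
def bar(t): return inc(-.170*np.sin(t)-.006*np.cos(t),0,.05+.170*np.cos(t)-.006*np.sin(t)-.019)
E
python3 - <<'E'
from h import *
off=np.array([-.001,.0014,0])
show()
p=inc(-.019,0,.2)+off
plan([(7,p,None),(3,p,None)],-1,label='down')
plan([(10,p,None)],1,label='close')
for t0,t1 in [(.075,.6),(.6,1.1),(1.1,1.6)]:
    plan([(1,bar(t)+off,None) for t in np.linspace(t0,t1,11)[1:]],1)
E
```

```text
t 4.3667 pos [0.6244 0.0241 0.29  ] err [ 0.0033 -0.004  -0.0001] F [ 1.6731 -0.9836  0.537 ] open 0.9984274287754076 g 0.0 j [ -7.9745  26.3965  77.5996  -0.1086  75.7995 -12.2813]
down [[[0.001,0.001,0.086,0.0,0.0,0.0,-1.0],[0.002,0.002,0.172,0.0,0.0,0.0,-1.0],[0.002,0.002,0.257,0.0,0.0,0.0,-1.0],[0.003,0.003,0.343,0.0,0.0,0.0,-1.0],[0.004,0.004,0.429,0.0,0.0,0.0,-1.0],[0.005,0.005,0.515,0.0,0.0,0.0,-1.0],[0.006,0.005,0.6,0.0,0.0,0.0,-1.0],[0.006,0.005,0.6,0.0,0.0,0.0,-1.0],[0.006,0.005,0.6,0.0,0.0,0.0,-1.0],[0.006,0.005,0.6,0.0,0.0,0.0,-1.0]]]
end [0.6217 0.029  0.2001] maxstep 
close [[[0.0,0.0,0.0,0.0,0.0,0.0,1.0],[0.0,0.0,0.0,0.0,0.0,0.0,1.0],[0.0,0.0,0.0,0.0,0.0,0.0,1.0],[0.0,0.0,0.0,0.0,0.0,0.0,1.0],[0.0,0.0,0.0,0.0,0.0,0.0,1.0],[0.0,0.0,0.0,0.0,0.0,0.0,1.0],[0.0,0.0,0.0,0.0,0.0,0.0,1.0],[0.0,0.0,0.0,0.0,0.0,0.0,1.0],[0.0,0.0,0.0,0.0,0.0,0.0,1.0],[0.0,0.0,0.0,0.0,0.0,0.0,1.0]]]
end [0.6217 0.029  0.2001] maxstep 
 [[[0.0,-0.057,0.008,0.0,0.0,0.0,1.0],[0.0,-0.115,0.019,0.0,0.0,0.0,1.0],[0.0,-0.173,0.033,0.0,0.0,0.0,1.0],[0.0,-0.23,0.051,0.0,0.0,0.0,1.0],[0.0,-0.286,0.071,0.0,0
[... 299 characters left out ...]
0,-0.129,0.111,0.0,0.0,0.0,1.0],[0.0,-0.168,0.152,0.0,0.0,0.0,1.0],[0.0,-0.205,0.195,0.0,0.0,0.0,1.0],[0.0,-0.24,0.24,0.0,0.0,0.0,1.0],[0.0,-0.272,0.286,0.0,0.0,0.0,1.0],[0.0,-0.302,0.334,0.0,0.0,0.0,1.0],[0.0,-0.33,0.384,0.0,0.0,0.0,1.0],[0.0,-0.355,0.435,0.0,0.0,0.0,1.0]]]
end [0.487  0.0181 0.1027] maxstep 
 [[[0.0,-0.023,0.052,0.0,0.0,0.0,1.0],[0.0,-0.043,0.105,0.0,0.0,0.0,1.0],[0.0,-0.06,0.159,0.0,0.0,0.0,1.0],[0.0,-0.075,0.213,0.0,0.0,0.0,1.0],[0.0,-0.087,0.269,0.0,0.0,0.0,1.0],[0.0,-0.096,0.325,0.0,0.0,0.0,1.0],[0.0,-0.102,0.381,0.0,0.0,0.0,1.0],[0.0,-0.105,0.438,0.0,0.0,0.0,1.0],[0.0,-0.106,0.494,0.0,0.0,0.0,1.0],[0.0,-0.104,0.551,0.0,0.0,0.0,1.0]]]
end [0.4715 0.0169 0.0201] maxstep
```

Emit:
{"fn": "carry_out", "kwargs": {"deltas": [[[0.001, 0.001, 0.086, 0, 0, 0, -1], [0.002, 0.002, 0.172, 0, 0, 0, -1], [0.002, 0.002, 0.257, 0, 0, 0, -1], [0.003, 0.003, 0.343, 0, 0, 0, -1], [0.004, 0.004, 0.429, 0, 0, 0, -1], [0.005, 0.005, 0.515, 0, 0, 0, -1], [0.006, 0.005, 0.6, 0, 0, 0, -1], [0.006, 0.005, 0.6, 0, 0, 0, -1], [0.006, 0.005, 0.6, 0, 0, 0, -1], [0.006, 0.005, 0.6, 0, 0, 0, -1]]]}}

```text
time_s: 5.2
position: [0.6225, 0.0287, 0.2003]
tcp_rot: [[-0.08, 0.997, 0.001], [0.997, 0.08, -0.0], [-0.0, 0.001, -1.0]]
force: [0.0, 0.0, 0.9]
opening: 1.001
grasp_force: 0.0
```

Emit:
{"fn": "carry_out", "kwargs": {"deltas": [[[0, 0, 0, 0, 0, 0, 1], [0, 0, 0, 0, 0, 0, 1], [0, 0, 0, 0, 0, 0, 1], [0, 0, 0, 0, 0, 0, 1], [0, 0, 0, 0, 0, 0, 1], [0, 0, 0, 0, 0, 0, 1], [0, 0, 0, 0, 0, 0, 1], [0, 0, 0, 0, 0, 0, 1], [0, 0, 0, 0, 0, 0, 1], [0, 0, 0, 0, 0, 0, 1]]]}}

```text
time_s: 6.03
position: [0.6219, 0.0287, 0.1996]
tcp_rot: [[-0.08, 0.997, -0.0], [0.997, 0.08, 0.0], [0.0, -0.0, -1.0]]
force: [-0.9, 0.3, -0.3]
opening: 0.324
grasp_force: 0.0
```

Emit:
{"fn": "carry_out", "kwargs": {"deltas": [[[0, 0, 0, 0, 0, 0, 1], [0, 0, 0, 0, 0, 0, 1], [0, 0, 0, 0, 0, 0, 1], [0, 0, 0, 0, 0, 0, 1], [0, 0, 0, 0, 0, 0, 1], [0, 0, 0, 0, 0, 0, 1], [0, 0, 0, 0, 0, 0, 1], [0, 0, 0, 0, 0, 0, 1], [0, 0, 0, 0, 0, 0, 1], [0, 0, 0, 0, 0, 0, 1]]]}}

```text
time_s: 6.87
position: [0.622, 0.0287, 0.1996]
tcp_rot: [[-0.08, 0.997, 0.0], [0.997, 0.08, -0.0], [-0.0, 0.0, -1.0]]
force: [0.7, 1.0, -1.6]
opening: 0.127
grasp_force: 30.0
```

Emit:
{"fn": "carry_out", "kwargs": {"deltas": [[[0, -0.057, 0.008, 0, 0, 0, 1], [0, -0.115, 0.019, 0, 0, 0, 1], [0, -0.173, 0.033, 0, 0, 0, 1], [0, -0.23, 0.051, 0, 0, 0, 1], [0, -0.286, 0.071, 0, 0, 0, 1], [0, -0.341, 0.094, 0, 0, 0, 1], [0, -0.394, 0.12, 0, 0, 0, 1], [0, -0.447, 0.149, 0, 0, 0, 1], [0, -0.497, 0.18, 0, 0, 0, 1], [0, -0.546, 0.214, 0, 0, 0, 1]]]}}

```text
time_s: 7.7
position: [0.5394, 0.0222, 0.1673]
tcp_rot: [[-0.08, 0.997, 0.0], [0.997, 0.08, 0.0], [0.0, 0.0, -1.0]]
force: [3.2, 0.5, 1.8]
opening: 0.13
grasp_force: 30.0
```

Gripping the bar well; forces are small.

Emit:
{"fn": "carry_out", "kwargs": {"deltas": [[[0, -0.045, 0.035, 0, 0, 0, 1], [0, -0.088, 0.072, 0, 0, 0, 1], [0, -0.129, 0.111, 0, 0, 0, 1], [0, -0.168, 0.152, 0, 0, 0, 1], [0, -0.205, 0.195, 0, 0, 0, 1], [0, -0.24, 0.24, 0, 0, 0, 1], [0, -0.272, 0.286, 0, 0, 0, 1], [0, -0.302, 0.334, 0, 0, 0, 1], [0, -0.33, 0.384, 0, 0, 0, 1], [0, -0.355, 0.435, 0, 0, 0, 1]]]}}

```text
time_s: 8.53
position: [0.4875, 0.018, 0.1016]
tcp_rot: [[-0.08, 0.997, 0.002], [0.997, 0.08, 0.0], [0.0, 0.002, -1.0]]
force: [5.5, 4.8, 0.8]
opening: 0.123
grasp_force: 30.0
```

Emit:
{"fn": "carry_out", "kwargs": {"deltas": [[[0, -0.023, 0.052, 0, 0, 0, 1], [0, -0.043, 0.105, 0, 0, 0, 1], [0, -0.06, 0.159, 0, 0, 0, 1], [0, -0.075, 0.213, 0, 0, 0, 1], [0, -0.087, 0.269, 0, 0, 0, 1], [0, -0.096, 0.325, 0, 0, 0, 1], [0, -0.102, 0.381, 0, 0, 0, 1], [0, -0.105, 0.438, 0, 0, 0, 1], [0, -0.106, 0.494, 0, 0, 0, 1], [0, -0.104, 0.551, 0, 0, 0, 1]]]}}

```text
time_s: 9.37
position: [0.4747, 0.0159, 0.0224]
tcp_rot: [[-0.082, 0.997, 0.008], [0.997, 0.082, -0.002], [-0.003, 0.007, -1.0]]
force: [0.4, 0.6, 37.7]
opening: 0.119
grasp_force: 30.3
```

```bash
python3 -c "
from h import *; show()
p,R=load()
plan([(10,p,None)],-1,label='rel')
q=p+[0,0,.1]
plan([(10,q,None)],-1,label='up')
Q=down(91.2)
goto([.4385,.3155,.25],Q,-1,3)
"
```

```text
t 9.3667 pos [0.4747 0.0159 0.0224] err [ 0.0032 -0.0009  0.0023] F [ 0.4421  0.5936 37.7337] open 0.11880816932951888 g 30.286024510860443 j [-11.572   39.6391 112.1947  -0.0788  27.7156 -16.212 ]
rel [[[0.0,0.0,0.0,0.0,0.0,0.0,-1.0],[0.0,0.0,0.0,0.0,0.0,0.0,-1.0],[0.0,0.0,0.0,0.0,0.0,0.0,-1.0],[0.0,0.0,0.0,0.0,0.0,0.0,-1.0],[0.0,0.0,0.0,0.0,0.0,0.0,-1.0],[0.0,0.0,0.0,0.0,0.0,0.0,-1.0],[0.0,0.0,0.0,0.0,0.0,0.0,-1.0],[0.0,0.0,0.0,0.0,0.0,0.0,-1.0],[0.0,0.0,0.0,0.0,0.0,0.0,-1.0],[0.0,0.0,0.0,0.0,0.0,0.0,-1.0]]]
end [0.4715 0.0169 0.0201] maxstep 
up [[[0.0,0.0,-0.067,0.0,0.0,0.0,-1.0],[0.0,0.0,-0.133,0.0,0.0,0.0,-1.0],[0.0,0.0,-0.2,0.0,0.0,0.0,-1.0],[0.0,0.0,-0.267,0.0,0.0,0.0,-1.0],[0.0,0.0,-0.333,0.0,0.0,0.0,-1.0],[0.0,0.0,-0.4,0.0,0.0,0.0,-1.0],[0.0,0.0,-0.467,0.0,0.0,0.0,-1.0],[0.0,0.0,-0.533,0.0,0.0,0.0,-1.0],[0.0,0.0,-0.6,0.0,0.0,0.0,-1.0],[0.0,0.0,-0.667,0.0,0.0,0.0,-1.0]]]
end [0.4715 0.0169 0.1201] maxstep 
 [[[0.067,-0.002,-0.029,0.0,0.0,-0.008,-1.0],[0.133,-0.004,-0.058,0.0,0.0,-0.016,-1.0],[0.2,-0.006,-0.087,0.0,0.0,-0.0241,-1.0],[0.267,-0.008,-0.115,0.0,0.0,-0.0321,-1.0],
[... 505 characters left out ...]
56,0.183,-0.173,0.0,0.0,-0.0481,-1.0],[0.416,0.214,-0.202,0.0,0.0,-0.0561,-1.0],[0.475,0.244,-0.231,0.0,0.0,-0.0641,-1.0],[0.535,0.275,-0.259,0.0,0.0,-0.0721,-1.0],[0.594,0.306,-0.288,0.0,0.0,-0.0801,-1.0]]]
end [0.4496 0.216  0.2067] maxstep 
 [[[0.037,0.055,-0.029,0.0,0.0,-0.008,-1.0],[0.075,0.111,-0.058,0.0,0.0,-0.016,-1.0],[0.112,0.166,-0.087,0.0,0.0,-0.0241,-1.0],[0.149,0.221,-0.116,0.0,0.0,-0.0321,-1.0],[0.187,0.277,-0.144,0.0,0.0,-0.0401,-1.0],[0.224,0.332,-0.173,0.0,0.0,-0.0481,-1.0],[0.261,0.387,-0.202,0.0,0.0,-0.0561,-1.0],[0.299,0.443,-0.231,0.0,0.0,-0.0642,-1.0],[0.336,0.498,-0.26,0.0,0.0,-0.0722,-1.0],[0.373,0.553,-0.289,0.0,0.0,-0.0802,-1.0]]]
end [0.4385 0.3154 0.25  ] maxstep
```

Emit:
{"fn": "carry_out", "kwargs": {"deltas": [[[0, 0, 0, 0, 0, 0, -1], [0, 0, 0, 0, 0, 0, -1], [0, 0, 0, 0, 0, 0, -1], [0, 0, 0, 0, 0, 0, -1], [0, 0, 0, 0, 0, 0, -1], [0, 0, 0, 0, 0, 0, -1], [0, 0, 0, 0, 0, 0, -1], [0, 0, 0, 0, 0, 0, -1], [0, 0, 0, 0, 0, 0, -1], [0, 0, 0, 0, 0, 0, -1]]]}}

```text
time_s: 10.2
position: [0.4715, 0.0166, 0.0196]
tcp_rot: [[-0.08, 0.997, -0.0], [0.997, 0.08, 0.0], [0.0, -0.0, -1.0]]
force: [-0.8, -1.6, -1.1]
opening: 0.793
grasp_force: 0.0
```

Emit:
{"fn": "carry_out", "kwargs": {"deltas": [[[0, 0, -0.067, 0, 0, 0, -1], [0, 0, -0.133, 0, 0, 0, -1], [0, 0, -0.2, 0, 0, 0, -1], [0, 0, -0.267, 0, 0, 0, -1], [0, 0, -0.333, 0, 0, 0, -1], [0, 0, -0.4, 0, 0, 0, -1], [0, 0, -0.467, 0, 0, 0, -1], [0, 0, -0.533, 0, 0, 0, -1], [0, 0, -0.6, 0, 0, 0, -1], [0, 0, -0.667, 0, 0, 0, -1]]]}}

```text
time_s: 11.03
position: [0.4717, 0.0166, 0.1214]
tcp_rot: [[-0.081, 0.997, 0.001], [0.997, 0.081, -0.0], [-0.0, 0.001, -1.0]]
force: [0.5, 0.6, -0.9]
opening: 1.002
grasp_force: 0.0
```

Emit:
{"fn": "carry_out", "kwargs": {"deltas": [[[0.067, -0.002, -0.029, 0, 0, -0.008, -1], [0.133, -0.004, -0.058, 0, 0, -0.016, -1], [0.2, -0.006, -0.087, 0, 0, -0.0241, -1], [0.267, -0.008, -0.115, 0, 0, -0.0321, -1], [0.334, -0.01, -0.144, 0, 0, -0.0401, -1], [0.4, -0.012, -0.173, 0, 0, -0.0481, -1], [0.467, -0.014, -0.202, 0, 0, -0.0561, -1], [0.534, -0.016, -0.231, 0, 0, -0.0641, -1], [0.601, -0.018, -0.26, 0, 0, -0.0722, -1], [0.667, -0.02, -0.289, 0, 0, -0.0802, -1]]]}}

```text
time_s: 11.87
position: [0.4604, 0.1166, 0.1644]
tcp_rot: [[-0.554, 0.833, 0.001], [0.833, 0.554, 0.0], [-0.001, 0.001, -1.0]]
force: [-0.8, 0.5, -0.1]
opening: 0.999
grasp_force: 0.0
```

Emit:
{"fn": "carry_out", "kwargs": {"deltas": [[[0.059, 0.031, -0.029, 0, 0, -0.008, -1], [0.119, 0.061, -0.058, 0, 0, -0.016, -1], [0.178, 0.092, -0.086, 0, 0, -0.024, -1], [0.238, 0.122, -0.115, 0, 0, -0.0321, -1], [0.297, 0.153, -0.144, 0, 0, -0.0401, -1], [0.356, 0.183, -0.173, 0, 0, -0.0481, -1], [0.416, 0.214, -0.202, 0, 0, -0.0561, -1], [0.475, 0.244, -0.231, 0, 0, -0.0641, -1], [0.535, 0.275, -0.259, 0, 0, -0.0721, -1], [0.594, 0.306, -0.288, 0, 0, -0.0801, -1]]]}}

```text
time_s: 12.7
position: [0.4493, 0.2162, 0.2076]
tcp_rot: [[-0.887, 0.462, 0.001], [0.462, 0.887, 0.0], [-0.001, 0.001, -1.0]]
force: [0.1, 0.4, -1.0]
opening: 1.003
grasp_force: 0.0
```

Emit:
{"fn": "carry_out", "kwargs": {"deltas": [[[0.037, 0.055, -0.029, 0, 0, -0.008, -1], [0.075, 0.111, -0.058, 0, 0, -0.016, -1], [0.112, 0.166, -0.087, 0, 0, -0.0241, -1], [0.149, 0.221, -0.116, 0, 0, -0.0321, -1], [0.187, 0.277, -0.144, 0, 0, -0.0401, -1], [0.224, 0.332, -0.173, 0, 0, -0.0481, -1], [0.261, 0.387, -0.202, 0, 0, -0.0561, -1], [0.299, 0.443, -0.231, 0, 0, -0.0642, -1], [0.336, 0.498, -0.26, 0, 0, -0.0722, -1], [0.373, 0.553, -0.289, 0, 0, -0.0802, -1]]]}}

```text
time_s: 13.53
position: [0.4381, 0.3155, 0.251]
tcp_rot: [[-1.0, -0.023, 0.001], [-0.023, 1.0, 0.0], [-0.001, 0.0, -1.0]]
force: [0.6, 0.6, -0.4]
opening: 1.001
grasp_force: 0.0
```

```bash
sed -i 's/^FX,CY=.642/FX,CY=.644/' h.py; python3 -c "
from h import *; show(); wrist('w3')
from rig import capture; import cv2
cv2.imwrite('pics/top3.png',capture('top')[:,:,::-1])
a=cv2.imread('pics/w3.png');b=cv2.imread('pics/top3.png')[160:320,170:380]
o=np.zeros((600,800,3),np.uint8); o[:420,:560]=cv2.resize(a,(560,420),interpolation=cv2.INTER_AREA)
o=cv2.resize(a,(800,600)); cv2.imwrite('pics/v3.png',o); cv2.imwrite('pics/v3t.png',cv2.resize(b,None,fx=3.5,fy=3.5,interpolation=cv2.INTER_CUBIC))"
```

```text
t 13.5333 pos [0.4381 0.3155 0.251 ] err [-0.0004  0.0001  0.001 ] F [ 0.6471  0.5874 -0.3743] open 1.0007841527196364 g 0.0 j [ 23.8976  21.6738  92.4395   0.0009  65.8325 -67.4488]
```

View pics/v3.png

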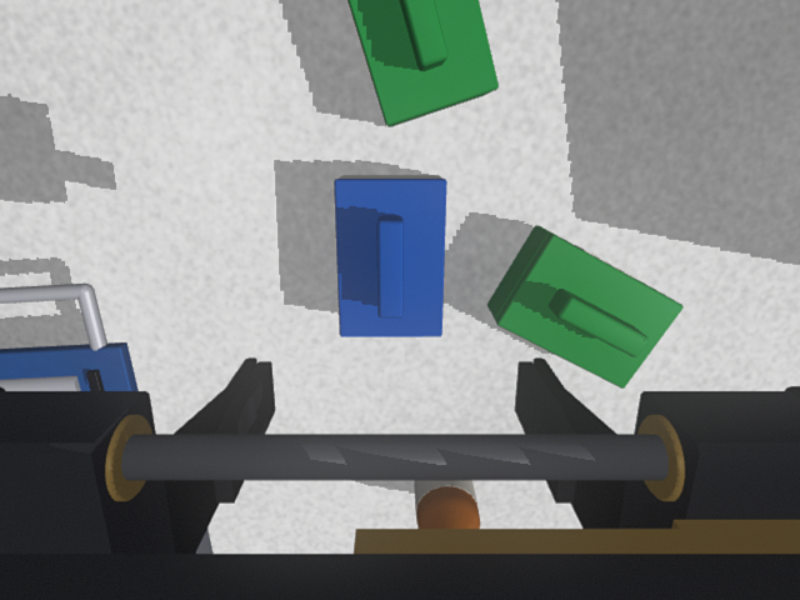

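View pics/v3t.png

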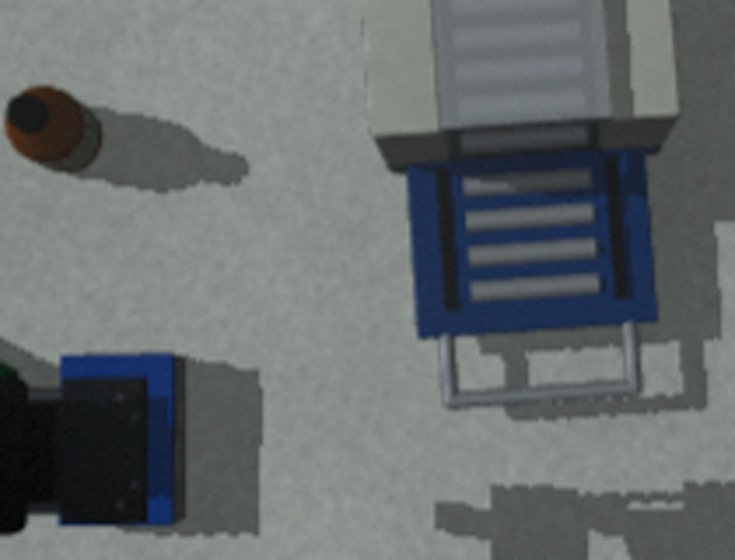

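Run:
```python
from h import *
T=np.load('pics/w3.npy'); w=lambda x,y: ray('wrist',((x+.5)/1.25-.5,(y+.5)/1.25-.5),T)
W=[(445,180),(442,336),(341,336),(336,180)] # wrist: need order robot-side... 
# wrist up = robot side(-x), right = +y?
tp=[(187.4,261.4),(219.2,261.4),(219.2,309.6),(187,310)]; sc=[(406.6,206),(383,216),(361,188),(383,179)]
wo=[W[1],W[2],W[3],W[0]]
for i in range(4):
    print(tri([w(*wo[i]),ray('top',np.add(tp[i],-.4))]), atz(w(*wo[i]),.05))
c=np.mean([atz(w(*p),.05) for p in W],0);print('lid c',c)
r=[atz(w(*p),.078) for p in [(380,217),(402,217),(402,317),(380,317)]];print('ridge',np.array(r),np.mean(r,0))
t=lambda x,y,z: atz(ray('top',(170+(x+.5)/3.5-.5,160+(y+.5)/3.5-.5)),z)
for n,p in dict(b1=t(448,399,.044),b2=t(636,388,.044),d1=t(407,165,.05),d2=t(648,150,.05),d3=t(420,338,.05),d4=t(657,320,.05),r1=t(470,292,.055),r2=t(599,284,.055),q1=t(466,219,.055),q2=t(593,212,.055)).items():
    print(n,p,'rel',p@EX-FX,p@EY-CY)
```

```text
(array([0.4966, 0.3537, 0.0533]), np.float64(0.0005883079244550832)) [0.4976 0.3535 0.05  ]
(array([0.4975, 0.2759, 0.0549]), np.float64(1.735458530186364e-05)) [0.4994 0.2753 0.05  ]
(array([0.3809, 0.2732, 0.0545]), np.float64(0.0004916941287203442)) [0.3817 0.2729 0.05  ]
(array([0.3792, 0.3484, 0.0639]), np.float64(0.0003825482732572633)) [0.3799 0.3495 0.05  ]
lid c [0.4396 0.3128 0.05  ]
ridge [[0.4028 0.3049 0.078 ]
 [0.4025 0.3195 0.078 ]
 [0.4728 0.3214 0.078 ]
 [0.4732 0.3059 0.078 ]] [0.4378 0.3129 0.078 ]
b1 [0.4683 0.0828 0.044 ] rel -0.17059509715286036 0.06746977032008301
b2 [ 0.4771 -0.0497  0.044 ] rel -0.17238951523092372 -0.0653360670255955
d1 [0.6336 0.1136 0.05  ] rel -0.0033642955046210288 0.08491768406130057
d2 [ 0.6457 -0.0574  0.05  ] rel -0.004936785996776938 -0.08649882501745085
d3 [0.5109 0.1027 0.05  ] rel -0.12653878078762293 0.0839454655015962
d4 [ 0.525 -0.064  0.05 ] rel -0.12586694143462573 -0.08335412811742937
r1 [0.5433 0.0678 0.055 ] rel -0.09706263492193212 0.0464877760907364
r2 [ 0.5496 -0.0228  0.055 ] rel -0.09794746187949921 -0.04427178550974805
q1 [0.5948 0.0711 0.055 ] rel -0.04542055454459648 0.045715256791147574
q2 [ 0.6005 -0.0183  0.055 ] rel -0.04689703116801913 -0.04391629482684515
```

Run:
```python
from h import *
p=np.array([.4382,.3131,.054]);Q=down(91.3)
goto([.4382,.3131,.14],Q,-.2)
plan([(8,p,Q)],-.2)
plan([(10,p,Q)],1)
plan([(10,p+[0,0,.12],Q)],1)
```

```text
[[[0.0,-0.002,0.073,0.0,0.0,0.0,-0.2],[0.001,-0.003,0.147,0.0,0.0,-0.0001,-0.2],[0.001,-0.005,0.22,0.0,0.0,-0.0001,-0.2],[0.001,-0.006,0.293,0.0,0.0,-0.0001,-0.2],[0.001,-0.008,0.367,0.0,0.0,-0.0001,-0.2],[0.002,-0.009,0.44,0.0,0.0,-0.0002,-0.2],[0.002,-0.011,0.513,0.0,0.0,-0.0002,-0.2],[0.002,-0.012,0.587,0.0,0.0,-0.0002,-0.2],[0.002,-0.014,0.66,0.0,0.0,-0.0003,-0.2],[0.003,-0.015,0.733,0.0,0.0,-0.0003,-0.2]]]
end [0.4381 0.3132 0.1401] maxstep 
 [[[0.0,0.0,0.072,0.0,0.0,0.0,-0.2],[0.0,0.0,0.143,0.0,0.0,0.0,-0.2],[0.0,0.0,0.215,0.0,0.0,0.0,-0.2],[0.0,0.0,0.287,0.0,0.0,0.0,-0.2],[0.0,0.0,0.359,0.0,0.0,0.0,-0.2],[0.0,0.0,0.43,0.0,0.0,0.0,-0.2],[0.0,0.0,0.502,0.0,0.0,0.0,-0.2],[0.0,0.0,0.574,0.0,0.0,0.0,-0.2],[0.0,0.0,0.574,0.0,0.0,0.0,-0.2],[0.0,0.0,0.574,0.0,0.0,0.0,-0.2]]]
end [0.4381 0.3132 0.054 ] maxstep 
 [[[0.0,0.0,0.0,0.0,0.0,0.0,1.0],[0.0,0.0,0.0,0.0,0.0,0.0,1.0],[0.0,0.0,0.0,0.0,0.0,0.0,1.0],[0.0,0.0,0.0,0.0,0.0,0.0,1.0],[0.0,0.0,0.0,0.0,0.0,0.0,1.0],[0.0,0.0,0.0,0.0,0.0,0.0,1.0],[0.0,0.0,0.0,0.0,0.0,0.0,1.0],[0.0,0.0,0.0,0.0,0.0,0.0,1.0],[0.0,0.0,0.0,0.0,0.0,0.0,1.0],[0.0,0.0,0.0,0.0,0.0,0.0,1.0]]]
end [0.4381 0.3132 0.054 ] maxstep 
 [[[0.0,0.0,-0.08,0.0,0.0,0.0,1.0],[0.0,0.0,-0.16,0.0,0.0,0.0,1.0],[0.0,0.0,-0.24,0.0,0.0,0.0,1.0],[0.0,0.0,-0.32,0.0,0.0,0.0,1.0],[0.0,0.0,-0.4,0.0,0.0,0.0,1.0],[0.0,0.0,-0.48,0.0,0.0,0.0,1.0],[0.0,0.0,-0.56,0.0,0.0,0.0,1.0],[0.0,0.0,-0.64,0.0,0.0,0.0,1.0],[0.0,0.0,-0.72,0.0,0.0,0.0,1.0],[0.0,0.0,-0.8,0.0,0.0,0.0,1.0]]]
end [0.4381 0.3132 0.174 ] maxstep
```

Emit:
{"fn": "carry_out", "kwargs": {"deltas": [[[0, -0.002, 0.073, 0, 0, 0, -0.2], [0.001, -0.003, 0.147, 0, 0, -0.0001, -0.2], [0.001, -0.005, 0.22, 0, 0, -0.0001, -0.2], [0.001, -0.006, 0.293, 0, 0, -0.0001, -0.2], [0.001, -0.008, 0.367, 0, 0, -0.0001, -0.2], [0.002, -0.009, 0.44, 0, 0, -0.0002, -0.2], [0.002, -0.011, 0.513, 0, 0, -0.0002, -0.2], [0.002, -0.012, 0.587, 0, 0, -0.0002, -0.2], [0.002, -0.014, 0.66, 0, 0, -0.0003, -0.2], [0.003, -0.015, 0.733, 0, 0, -0.0003, -0.2]]]}}

```text
time_s: 14.47
position: [0.4381, 0.3121, 0.1396]
tcp_rot: [[-1.0, -0.021, 0.0], [-0.021, 1.0, -0.0], [-0.0, -0.0, -1.0]]
force: [0.0, 0.0, 0.1]
opening: 0.6
grasp_force: 0.0
```

Emit:
{"fn": "carry_out", "kwargs": {"deltas": [[[0, 0, 0.072, 0, 0, 0, -0.2], [0, 0, 0.143, 0, 0, 0, -0.2], [0, 0, 0.215, 0, 0, 0, -0.2], [0, 0, 0.287, 0, 0, 0, -0.2], [0, 0, 0.359, 0, 0, 0, -0.2], [0, 0, 0.43, 0, 0, 0, -0.2], [0, 0, 0.502, 0, 0, 0, -0.2], [0, 0, 0.574, 0, 0, 0, -0.2], [0, 0, 0.574, 0, 0, 0, -0.2], [0, 0, 0.574, 0, 0, 0, -0.2]]]}}

```text
time_s: 15.3
position: [0.4378, 0.3127, 0.0526]
tcp_rot: [[-1.0, -0.023, -0.002], [-0.023, 1.0, -0.001], [0.002, -0.001, -1.0]]
force: [-0.2, -0.3, 0.2]
opening: 0.598
grasp_force: 0.0
```

Emit:
{"fn": "carry_out", "kwargs": {"deltas": [[[0, 0, 0, 0, 0, 0, 1], [0, 0, 0, 0, 0, 0, 1], [0, 0, 0, 0, 0, 0, 1], [0, 0, 0, 0, 0, 0, 1], [0, 0, 0, 0, 0, 0, 1], [0, 0, 0, 0, 0, 0, 1], [0, 0, 0, 0, 0, 0, 1], [0, 0, 0, 0, 0, 0, 1], [0, 0, 0, 0, 0, 0, 1], [0, 0, 0, 0, 0, 0, 1]]]}}

```text
time_s: 16.13
position: [0.4383, 0.3127, 0.0537]
tcp_rot: [[-1.0, -0.023, 0.0], [-0.023, 1.0, -0.0], [-0.0, -0.0, -1.0]]
force: [-0.0, -2.8, 2.5]
opening: 0.206
grasp_force: 30.0
```

Emit:
{"fn": "carry_out", "kwargs": {"deltas": [[[0, 0, -0.08, 0, 0, 0, 1], [0, 0, -0.16, 0, 0, 0, 1], [0, 0, -0.24, 0, 0, 0, 1], [0, 0, -0.32, 0, 0, 0, 1], [0, 0, -0.4, 0, 0, 0, 1], [0, 0, -0.48, 0, 0, 0, 1], [0, 0, -0.56, 0, 0, 0, 1], [0, 0, -0.64, 0, 0, 0, 1], [0, 0, -0.72, 0, 0, 0, 1], [0, 0, -0.8, 0, 0, 0, 1]]]}}

```text
time_s: 16.97
position: [0.4372, 0.3128, 0.173]
tcp_rot: [[-1.0, -0.023, -0.003], [-0.023, 1.0, -0.001], [0.003, -0.0, -1.0]]
force: [-0.5, -0.2, -3.8]
opening: 0.204
grasp_force: 30.0
```

Run:
```python
from h import *
show()
Q=down(94.6)
goto(inc(-.068,0,.16),Q,1,3)
plan([(9,inc(-.068,0,.110),Q)],1)
```

```text
t 16.9667 pos [0.4372 0.3128 0.173 ] err [-0.001  -0.0004 -0.0009] F [-0.4648 -0.1879 -3.8356] open 0.2040675913300452 g 29.997219401411712 j [ 23.6457  27.4155  97.4862   0.0383  55.2448 -67.6687]
 [[[-0.029,-0.065,0.003,0.0,0.0,-0.0003,1.0],[-0.058,-0.13,0.006,0.0,0.0,-0.0006,1.0],[-0.087,-0.195,0.009,0.0,0.0,-0.0009,1.0],[-0.117,-0.26,0.012,0.0,0.0,-0.0012,1.0],[-0.146,-0.325,0.016,0.0,0.0,-0.0015,1.0],[-0.175,-0.39,0.019,0.0,0.0,-0.0018,1.0],[-0.204,-0.455,0.022,0.0,0.0,-0.0021,1.0],[-0.233,-0.52,0.025,0.0,0.0,-0.0024,1.0],[-0.262,-0.585,0.028,0.0,0.0,-0.0027,1.0],[-0.292,-0.65,0.031,0.0,0.0,-0.0031,1.0]]]
end [0.4841 0.2167 0.1693] maxstep 
 [[[-0.028,-0.066,0.003,0.0,0.0,-0.0003,1.0],[-0.056,-0.131,0.006,0.0,0.0,-0.0006,1.0],[-0.084,-0.197,0.009,0.0,0.0,-0.0009,1.0],[-0.111,-0.262,0.012,0.0,0.0,-0.0012,1.0],[-0.139,-0.328,0.016,0.0,0.0,-0.0015,1.0],[-0.167,-0.393,0.019,0.0,0.0,-0.0018,1.0],[-0.195,-0.459,0.022,0.0,0.0,-0.0021,1.0],[-0.223,-0.524,0.025,0.0,0.0,-0.0024,1.0],[-0.251,-0.59,0.028,0.0,0.0,-0.0027,1.0],[-0.278,-0.655,0.031,0.0,0.0,-0.003,1.0]]]
end [0.5299 0.1203 0.1647] maxstep 
 [[[-0.027,-0.066,0.003,0.0,0.0,-0.0003,1.0],[-0.053,-0.132,0.006,0.0,0.0,-0.0006,1.0],[-0.08,-0.198,0.009,0.0,0.0,-0.0009,1.0],[-0.107,-0.264,0.012,0.0,0.0,-0.0012,1.0],[-0.133,-0.33,0.016,0.0,0.0,-0.0015,1.0],[-0.16,-0.397,0.019,0.0,0.0,-0.0018,1.0],[-0.187,-0.463,0.022,0.0,0.0,-0.0021,1.0],[-0.213,-0.529,0.025,0.0,0.0,-0.0024,1.0],[-0.24,-0.595,0.028,0.0,0.0,-0.0028,1.0],[-0.267,-0.661,0.031,0.0,0.0,-0.0031,1.0]]]
end [0.576  0.0238 0.16  ] maxstep 
 [[[0.0,0.0,0.037,0.0,0.0,0.0,1.0],[0.0,0.0,0.074,0.0,0.0,0.0,1.0],[0.0,0.0,0.111,0.0,0.0,0.0,1.0],[0.0,0.0,0.148,0.0,0.0,0.0,1.0],[0.0,0.0,0.185,0.0,0.0,0.0,1.0],[0.0,0.0,0.222,0.0,0.0,0.0,1.0],[0.0,0.0,0.259,0.0,0.0,0.0,1.0],[0.0,0.0,0.296,0.0,0.0,0.0,1.0],[0.0,0.0,0.333,0.0,0.0,0.0,1.0],[0.0,0.0,0.333,0.0,0.0,0.0,1.0]]]
end [0.576  0.0238 0.1101] maxstep
```

Emit:
{"fn": "carry_out", "kwargs": {"deltas": [[[-0.029, -0.065, 0.003, 0, 0, -0.0003, 1], [-0.058, -0.13, 0.006, 0, 0, -0.0006, 1], [-0.087, -0.195, 0.009, 0, 0, -0.0009, 1], [-0.117, -0.26, 0.012, 0, 0, -0.0012, 1], [-0.146, -0.325, 0.016, 0, 0, -0.0015, 1], [-0.175, -0.39, 0.019, 0, 0, -0.0018, 1], [-0.204, -0.455, 0.022, 0, 0, -0.0021, 1], [-0.233, -0.52, 0.025, 0, 0, -0.0024, 1], [-0.262, -0.585, 0.028, 0, 0, -0.0027, 1], [-0.292, -0.65, 0.031, 0, 0, -0.0031, 1]]]}}

```text
time_s: 17.8
position: [0.4848, 0.2154, 0.1688]
tcp_rot: [[-0.999, -0.042, -0.0], [-0.042, 0.999, -0.0], [0.0, -0.0, -1.0]]
force: [-0.3, -0.3, -3.6]
opening: 0.204
grasp_force: 30.0
```

Emit:
{"fn": "carry_out", "kwargs": {"deltas": [[[-0.028, -0.066, 0.003, 0, 0, -0.0003, 1], [-0.056, -0.131, 0.006, 0, 0, -0.0006, 1], [-0.084, -0.197, 0.009, 0, 0, -0.0009, 1], [-0.111, -0.262, 0.012, 0, 0, -0.0012, 1], [-0.139, -0.328, 0.016, 0, 0, -0.0015, 1], [-0.167, -0.393, 0.019, 0, 0, -0.0018, 1], [-0.195, -0.459, 0.022, 0, 0, -0.0021, 1], [-0.223, -0.524, 0.025, 0, 0, -0.0024, 1], [-0.251, -0.59, 0.028, 0, 0, -0.0027, 1], [-0.278, -0.655, 0.031, 0, 0, -0.003, 1]]]}}

```text
time_s: 18.63
position: [0.5306, 0.119, 0.1642]
tcp_rot: [[-0.998, -0.061, 0.0], [-0.061, 0.998, -0.0], [-0.0, -0.0, -1.0]]
force: [1.4, -0.3, -3.9]
opening: 0.204
grasp_force: 30.0
```

Emit:
{"fn": "carry_out", "kwargs": {"deltas": [[[-0.027, -0.066, 0.003, 0, 0, -0.0003, 1], [-0.053, -0.132, 0.006, 0, 0, -0.0006, 1], [-0.08, -0.198, 0.009, 0, 0, -0.0009, 1], [-0.107, -0.264, 0.012, 0, 0, -0.0012, 1], [-0.133, -0.33, 0.016, 0, 0, -0.0015, 1], [-0.16, -0.397, 0.019, 0, 0, -0.0018, 1], [-0.187, -0.463, 0.022, 0, 0, -0.0021, 1], [-0.213, -0.529, 0.025, 0, 0, -0.0024, 1], [-0.24, -0.595, 0.028, 0, 0, -0.0028, 1], [-0.267, -0.661, 0.031, 0, 0, -0.0031, 1]]]}}

```text
time_s: 19.47
position: [0.5765, 0.0225, 0.1595]
tcp_rot: [[-0.997, -0.081, -0.0], [-0.081, 0.997, 0.0], [0.0, 0.0, -1.0]]
force: [0.4, -0.2, -4.4]
opening: 0.204
grasp_force: 30.0
```

Emit:
{"fn": "carry_out", "kwargs": {"deltas": [[[0, 0, 0.037, 0, 0, 0, 1], [0, 0, 0.074, 0, 0, 0, 1], [0, 0, 0.111, 0, 0, 0, 1], [0, 0, 0.148, 0, 0, 0, 1], [0, 0, 0.185, 0, 0, 0, 1], [0, 0, 0.222, 0, 0, 0, 1], [0, 0, 0.259, 0, 0, 0, 1], [0, 0, 0.296, 0, 0, 0, 1], [0, 0, 0.333, 0, 0, 0, 1], [0, 0, 0.333, 0, 0, 0, 1]]]}}

```text
time_s: 20.3
position: [0.5763, 0.0235, 0.1091]
tcp_rot: [[-0.997, -0.08, 0.0], [-0.08, 0.997, 0.0], [-0.0, -0.0, -1.0]]
force: [0.6, 0.3, -3.4]
opening: 0.209
grasp_force: 30.0
```

Run:
```python
from h import *
Q=down(94.6); L=down(94.6,-50)
p,_=load()
plan([(1,p-[0,0,.001],None)],-.3)
plan([(10,inc(-.068,0,.185),Q)],-.3)
plan([(10,inc(-.165,0,.165),L)],0)
plan([(8,inc(-.155,0,.073),L)],0)
```

```text
[[[0.0,0.0,0.007,0.0,0.0,0.0,-0.3],[0.0,0.0,0.007,0.0,0.0,0.0,-0.3],[0.0,0.0,0.007,0.0,0.0,0.0,-0.3],[0.0,0.0,0.007,0.0,0.0,0.0,-0.3],[0.0,0.0,0.007,0.0,0.0,0.0,-0.3],[0.0,0.0,0.007,0.0,0.0,0.0,-0.3],[0.0,0.0,0.007,0.0,0.0,0.0,-0.3],[0.0,0.0,0.007,0.0,0.0,0.0,-0.3],[0.0,0.0,0.007,0.0,0.0,0.0,-0.3],[0.0,0.0,0.007,0.0,0.0,0.0,-0.3]]]
end [0.576  0.0238 0.109 ] maxstep 
 [[[0.0,0.0,-0.051,0.0,0.0,0.0,-0.3],[0.0,0.0,-0.101,0.0,0.0,0.0,-0.3],[0.0,0.0,-0.152,0.0,0.0,0.0,-0.3],[0.0,0.0,-0.203,0.0,0.0,0.0,-0.3],[0.0,0.0,-0.253,0.0,0.0,0.0,-0.3],[0.0,0.0,-0.304,0.0,0.0,0.0,-0.3],[0.0,0.0,-0.355,0.0,0.0,0.0,-0.3],[0.0,0.0,-0.405,0.0,0.0,0.0,-0.3],[0.0,0.0,-0.456,0.0,0.0,0.0,-0.3],[0.0,0.0,-0.507,0.0,0.0,0.0,-0.3]]]
end [0.576  0.0238 0.1851] maxstep 
 [[[0.065,0.0,0.013,0.0,-0.0139,0.0,0.0],[0.129,0.0,0.027,0.0,-0.0278,0.0,0.0],[0.194,0.0,0.04,0.0,-0.0417,0.0,0.0],[0.259,0.0,0.053,0.0,-0.0556,0.0,0.0],[0.323,0.0,0.067,0.0,-0.0694,0.0,0.0],[0.388,0.0,0.08,0.0,-0.0833,0.0,0.0],[0.453,0.0,0.094,0.0,-0.0972,0.0,0.0],[0.517,0.0,0.107,0.0,-0.1111,0.0,0.0],[0.582,0.0,0.12,0.0,-0.125,0.0,0.0],[0.647,0.0,0.134,0.0,-0.1389,0.0,0.0]]]
end [0.4792 0.016  0.165 ] maxstep 
 [[[0.053,0.0,0.056,0.0,0.0,0.0,0.0],[0.107,0.0,0.111,0.0,0.0,0.0,0.0],[0.16,0.0,0.167,0.0,0.0,0.0,0.0],[0.213,0.0,0.223,0.0,0.0,0.0,0.0],[0.267,0.0,0.278,0.0,0.0,0.0,0.0],[0.32,0.0,0.334,0.0,0.0,0.0,0.0],[0.373,0.0,0.39,0.0,0.0,0.0,0.0],[0.427,0.0,0.445,0.0,0.0,0.0,0.0],[0.427,0.0,0.445,0.0,0.0,0.0,0.0],[0.427,0.0,0.445,0.0,0.0,0.0,0.0]]]
end [0.4892 0.0168 0.073 ] maxstep
```

Emit:
{"fn": "carry_out", "kwargs": {"deltas": [[[0, 0, 0.007, 0, 0, 0, 1], [0, 0, 0.007, 0, 0, 0, 1], [0, 0, 0.007, 0, 0, 0, -0.3], [0, 0, 0.007, 0, 0, 0, -0.3], [0, 0, 0.007, 0, 0, 0, -0.3], [0, 0, 0.007, 0, 0, 0, -0.3], [0, 0, 0.007, 0, 0, 0, -0.3], [0, 0, 0.007, 0, 0, 0, -0.3], [0, 0, 0.007, 0, 0, 0, -0.3], [0, 0, 0.007, 0, 0, 0, -0.3]]]}}

```text
time_s: 21.13
position: [0.5761, 0.0235, 0.1086]
tcp_rot: [[-0.997, -0.08, 0.0], [-0.08, 0.997, -0.0], [-0.0, -0.0, -1.0]]
force: [0.5, 0.2, -0.7]
opening: 0.635
grasp_force: 0.0
```

Emit:
{"fn": "carry_out", "kwargs": {"deltas": [[[0, 0, -0.051, 0, 0, 0, -0.3], [0, 0, -0.101, 0, 0, 0, -0.3], [0, 0, -0.152, 0, 0, 0, -0.3], [0, 0, -0.203, 0, 0, 0, -0.3], [0, 0, -0.253, 0, 0, 0, -0.3], [0, 0, -0.304, 0, 0, 0, -0.3], [0, 0, -0.355, 0, 0, 0, -0.3], [0, 0, -0.405, 0, 0, 0, -0.3], [0, 0, -0.456, 0, 0, 0, -0.3], [0, 0, -0.507, 0, 0, 0, -0.3]]]}}

```text
time_s: 21.97
position: [0.5761, 0.0235, 0.1854]
tcp_rot: [[-0.997, -0.08, 0.0], [-0.08, 0.997, 0.0], [-0.0, -0.0, -1.0]]
force: [-0.4, 0.8, -0.8]
opening: 0.648
grasp_force: 0.0
```

Emit:
{"fn": "carry_out", "kwargs": {"deltas": [[[0.065, 0, 0.013, 0, -0.0139, 0, 0], [0.129, 0, 0.027, 0, -0.0278, 0, 0], [0.194, 0, 0.04, 0, -0.0417, 0, 0], [0.259, 0, 0.053, 0, -0.0556, 0, 0], [0.323, 0, 0.067, 0, -0.0694, 0, 0], [0.388, 0, 0.08, 0, -0.0833, 0, 0], [0.453, 0, 0.094, 0, -0.0972, 0, 0], [0.517, 0, 0.107, 0, -0.1111, 0, 0], [0.582, 0, 0.12, 0, -0.125, 0, 0], [0.647, 0, 0.134, 0, -0.1389, 0, 0]]]}}

```text
time_s: 22.8
position: [0.5029, 0.0403, 0.2369]
tcp_rot: [[-0.794, -0.041, 0.607], [-0.043, 0.999, 0.01], [-0.607, -0.018, -0.795]]
force: [0.1, 0.4, 1.3]
opening: 0.498
grasp_force: 0.0
```

```bash
python3 -c "
from h import *; show()
from rig import capture; import cv2
cv2.imwrite('pics/s4.png',capture('scene')[:,:,::-1]);t=capture('top')[:,:,::-1];cv2.imwrite('pics/t4.png',t)
s=cv2.imread('pics/s4.png')
o=np.zeros((600,800,3),np.uint8); o[:,:400]=cv2.resize(s[140:365,260:410],(400,600),interpolation=cv2.INTER_CUBIC); o[:,400:]=cv2.resize(t[140:275,275:365],(400,600),interpolation=cv2.INTER_CUBIC); cv2.imwrite('pics/v4.png',o)"
```

```text
t 22.8 pos [0.5029 0.0403 0.2369] err [0.0138 0.0235 0.164 ] F [0.1408 0.4018 1.2699] open 0.497825023111167 g 0.0 j [ -13.6428   12.3383  126.1507   60.4434   10.1401 -163.4704]
```

View pics/v4.png

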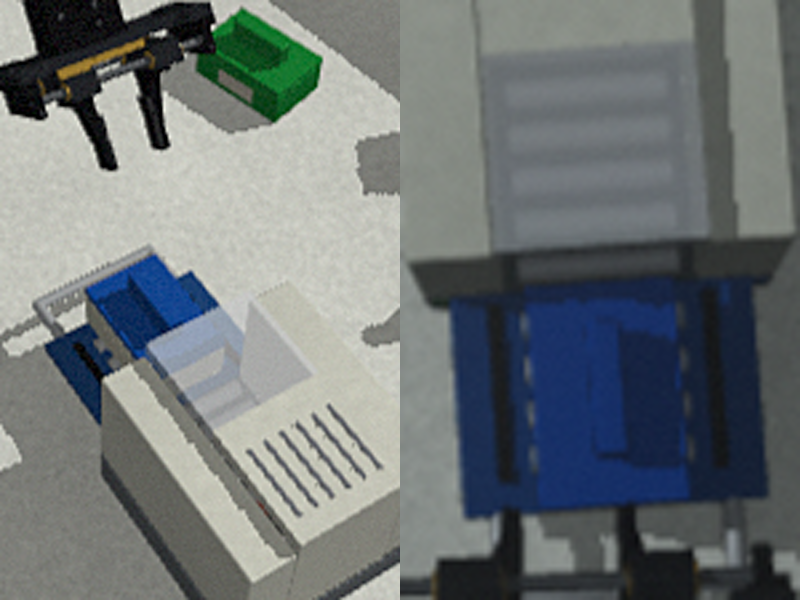

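```bash
cat > k.py <<'E'
from h import *
D=[([63.111,30.224,82.088,0,67.689,-10.227],[.179,.599,.223]),([17.2932,18.6821,95.1783,.0011,66.1294,-14.6317],[.4448,.2548,.263]),
([-7.8206,26.309,77.8005,-.0002,75.895,-12.2983],[.6221,.0266,.2897]),([-11.572,39.6391,112.1947,-.0788,27.7156,-16.212],[.4747,.0159,.0224]),
([23.8976,21.6738,92.4395,.0009,65.8325,-67.4488],[.4381,.3155,.251]),([23.6457,27.4155,97.4862,.0383,55.2448,-67.6687],[.4372,.3128,.173]),
([-13.6428,12.3383,126.1507,60.4434,10.1401,-163.4704],[.5029,.0403,.2369])]
E_=lambda ax,t:Rn.from_euler(ax,t,degrees=True).as_matrix()
def fk(q,P):
    h,a,b,d,y,ph,al=P
    A=E_('z',q[0]); B=A@E_('y',q[1]); C=B@E_('y',q[2]); W=C@E_('z',q[3])@E_('y',q[4])@E_('z',q[5])
    p=np.array([0,0,h])+B@[0,y,a]+C@[ph,0,b]+A@[al,0,0]+W@[0,0,d]
    return p,W@E_('z',180)
f=lambda P:np.concatenate([fk(q,P)[0]-p for q,p in D])
s=least_squares(f,[.2,.35,.35,.25,.1,0,0]); P=s.x
def ik(p,R,q0,w=.3):
    lo=np.array([-176.69,-43.24,12.49,-82,0,-163.58]);hi=np.array([176.69,126.21,139.97,262,151.66,163.58])
    g=lambda q:np.concatenate([(fk(q,P)[0]-p),w*(Rn.from_matrix(R.T@fk(q,P)[1]).as_rotvec())])
    r=least_squares(g,np.clip(q0,lo+.1,hi-.1),bounds=(lo,hi),x_scale=30); return r.x,np.abs(r.fun).max()
if __name__=='__main__':
    print(P,np.abs(s.fun).max()); print(fk(D[-1][0],P)[1]); print(fk(D[0][0],P)[1])
    for x,z in [(-.165,.165),(-.15,.073),(-.1,.073),(-.06,.073),(-.03,.073),(0,.073),(.025,.073)]:
        for L in [0,10,20,30,40,50]:
            best=[ik(inc(x,0,z),down(94.6,-L),q0) for q0 in ([-12,30,110,0,30,-100],[-12,30,120,170,20,90])]
            print(x,z,L,[(np.round(q,0).astype(int).tolist(),round(e,4)) for q,e in best])
E
python3 k.py
```

```text
[ 0.2741  0.5879  0.3918  0.3053  0.111   0.114  -0.0001] 0.00034862634368651446
[[-0.0406  0.7937  0.6069]
 [ 0.999   0.0433  0.0103]
 [-0.0181  0.6067 -0.7947]]
[[ 0.2867  0.958  -0.    ]
 [ 0.958  -0.2867 -0.    ]
 [-0.     -0.     -1.    ]]
-0.165 0.165 0 [([0, 26, 110, -19, 42, -164], np.float64(0.0675)), ([-12, 24, 106, 0, 50, 164], np.float64(0.0007))]
-0.165 0.165 10 [([-3, 23, 117, -23, 26, -164], np.float64(0.0603)), ([-14, 21, 113, 5, 36, 158], np.float64(0.0))]
-0.165 0.165 20 [([-8, 23, 125, -27, 8, -164], np.float64(0.0458)), ([-16, 20, 121, 19, 22, 143], np.float64(0.0))]
-0.165 0.165 30 [([-10, 21, 128, -51, 0, -142], np.float64(0.0383)), ([-19, 21, 129, 77, 12, 83], np.float64(0.0))]
-0.165 0.165 40 [([-9, 19, 128, -52, 0, -139], np.float64(0.04)), ([-23, 25, 137, 136, 25, 20], np.float64(0.0))]
-0.165 0.165 50 [([-9, 17, 128, -53, 0, -137], np.float64(0.0773)), ([-25, 30, 140, 144, 38, 9], np.float64(0.016))]
-0.15 0.073 0 [([-3, 36, 112, -23, 28, -164], np.float64(0.0572)), ([-11, 35, 108, 1, 38, 164], np.float64(0.0016))]
-0.15 0.073 10 [([-7, 35, 120, -27, 11, -1
[... 3236 characters left out ...]
.float64(0.0))]
0.025 0.073 0 [([1, 44, 86, -17, 47, -164], np.float64(0.0646)), ([-8, 44, 82, 3, 54, 164], np.float64(0.0113))]
0.025 0.073 10 [([-1, 42, 94, -20, 31, -164], np.float64(0.0588)), ([-8, 41, 90, 4, 39, 164], np.float64(0.0029))]
0.025 0.073 20 [([-4, 41, 102, -23, 14, -164], np.float64(0.0457)), ([-9, 40, 98, 12, 23, 156], np.float64(0.0))]
0.025 0.073 30 [([-6, 41, 107, -49, 0, -141], np.float64(0.0303)), ([-10, 40, 106, 55, 9, 113], np.float64(0.0))]
0.025 0.073 40 [([-6, 40, 106, -50, 0, -138], np.float64(0.0342)), ([-12, 42, 112, 142, 17, 24], np.float64(0.0))]
0.025 0.073 50 [([-6, 39, 105, -52, 0, -136], np.float64(0.0768)), ([-13, 47, 118, 156, 36, 8], np.float64(0.0))]
```

```bash
sed -i "s/W@E_('z',180)/W@E_('z',90)/" k.py
python3 - <<'E'
from k import *
print(fk(D[-1][0],P)[1])
q=np.array([-13.6,12.3,126.2,60.4,10.1,-163.5])
Y=-85.4
def seq(name,pts,q):
    for p,R in pts:
        qn,e=ik(p,R,q); print(name,np.round(qn,1),'dq',round(np.abs(qn-q).max(),1),'err',round(e,5)); q=qn
    return q
# upright yaw 94.6 -> -85.4 at height
for z0 in (.2,):
    q=np.array([-12,22,100,0,55,80.])
    q=seq('up',[(inc(-.165,0,z0),down(Y))],q)
    q=seq('lean',[(inc(-.165,0,z0),down(Y,l)) for l in range(5,40,5)],q)
    q=seq('dn',[(inc(-.155,0,z),down(Y,35)) for z in (.17,.12,.075)],q)
    q=seq('push',[(inc(x,0,.075),down(Y,L)) for x,L in [(-.13,35),(-.1,37),(-.06,40),(-.03,43),(0,47),(.025,50)]],q)
E
```

```text
[[-0.7937 -0.0406  0.6069]
 [-0.0433  0.999   0.0103]
 [-0.6067 -0.0181 -0.7947]]
up [-11.5  21.  103.9  -0.   55.1  73.9] dq 6.1 err 0.0
lean [-12.4  19.2 107.5   2.   48.6  71.7] dq 6.5 err 0.0
lean [-13.5  17.6 111.1   4.6  41.9  68.7] dq 6.7 err 0.0
lean [-14.7  16.3 114.8   8.6  35.   64.2] dq 6.9 err 0.0
lean [-16.   15.4 118.6  14.9  28.   57.3] dq 7.0 err 0.0
lean [-17.5  14.9 122.5  26.1  21.2  45.2] dq 12.0 err 0.0
lean [-19.2  15.1 126.4  48.   15.8  22.2] dq 23.0 err 0.0
lean [-21.   16.  130.4  84.6  14.4 -15.9] dq 38.1 err 0.0
dn [-20.2  21.6 131.2 110.2  14.8 -41.6] dq 25.7 err 0.0
dn [-20.2  31.  133.9 140.4  22.1 -73.2] dq 31.6 err 0.0
dn [-20.2  40.  135.6 152.2  31.  -86.4] dq 13.2 err 0.0
push [-18.3  39.2 131.7 150.3  26.8 -82.1] dq 4.3 err 0.0
push [-16.9  39.8 128.6 150.4  26.5 -80.5] dq 3.1 err 0.0
push [-15.3  41.2 124.7 151.2  27.1 -79.4] dq 3.9 err 0.0
push [-14.4  42.7 122.2 152.7  29.  -79.9] dq 2.5 err 0.0
push [-13.7  44.8 120.1 154.9  32.9 -81.3] dq 3.9 err 0.0
push [-13.1  46.4 118.  156.3  35.4 -81.9] dq 2.5 err 0.0
```

Run:
```python
from h import *
json.dump([[.4792,.016,.165],down(94.6,-50).tolist()],open(F,'w'))
plan([(10,inc(-.165,0,.23),down(94.6))],-.2)
```

```text
[[[-0.033,0.0,-0.028,0.0,0.0139,0.0,-0.2],[-0.066,0.0,-0.056,0.0,0.0278,0.0,-0.2],[-0.1,0.0,-0.083,0.0,0.0417,0.0,-0.2],[-0.133,0.0,-0.111,0.0,0.0556,0.0,-0.2],[-0.166,0.0,-0.139,0.0,0.0694,0.0,-0.2],[-0.199,0.0,-0.167,0.0,0.0833,0.0,-0.2],[-0.233,0.0,-0.195,0.0,0.0972,0.0,-0.2],[-0.266,0.0,-0.223,0.0,0.1111,0.0,-0.2],[-0.299,0.0,-0.25,0.0,0.125,0.0,-0.2],[-0.332,0.0,-0.278,0.0,0.1389,0.0,-0.2]]]
end [0.4793 0.016  0.23  ] maxstep
```

Emit:
{"fn": "carry_out", "kwargs": {"deltas": [[[-0.033, 0, -0.028, 0, 0.0139, 0, 0], [-0.066, 0, -0.056, 0, 0.0278, 0, 0], [-0.1, 0, -0.083, 0, 0.0417, 0, 0], [-0.133, 0, -0.111, 0, 0.0556, 0, 0], [-0.166, 0, -0.139, 0, 0.0694, 0, 0], [-0.199, 0, -0.167, 0, 0.0833, 0, 0], [-0.233, 0, -0.195, 0, 0.0972, 0, 0], [-0.266, 0, -0.223, 0, 0.1111, 0, 0], [-0.299, 0, -0.25, 0, 0.125, 0, 0], [-0.332, 0, -0.278, 0, 0.1389, 0, 0]]]}}

```text
time_s: 23.73
position: [0.5207, 0.0415, 0.3014]
tcp_rot: [[-0.974, -0.045, -0.221], [-0.038, 0.999, -0.032], [0.222, -0.023, -0.975]]
force: [1.2, -0.0, -0.2]
opening: 0.496
grasp_force: 0.0
```

Run:
```python
from h import *
show()
from rig import telemetry; print(telemetry.read_state()['tcp_rot'],down(94.6))
```

```text
t 23.7333 pos [0.5207 0.0415 0.3014] err [0.0414 0.0255 0.0715] F [ 1.1509 -0.0147 -0.1761] open 0.49605815716624985 g 0.0 j [ -5.8483  23.3499  82.188   -3.1317  86.9838 -97.7527]
[[-0.9743 -0.0447 -0.2208]
 [-0.0385  0.9987 -0.0322]
 [ 0.222  -0.0229 -0.9748]] [[-0.9968 -0.0802  0.    ]
 [-0.0802  0.9968  0.    ]
 [ 0.      0.     -1.    ]]
```

Run:
```python
from h import *
from rig import telemetry
s=telemetry.read_state(); json.dump([list(s['position']),np.array(s['tcp_rot']).tolist()],open(F,'w'))
for y,z in [(34.6,.26),(-25.4,.22),(-85.4,.2)]: plan([(10,inc(-.165,0,z),down(y))],0)
Y=-85.4
plan([(10,inc(-.165,0,.2),down(Y,18))],0)
plan([(10,inc(-.165,0,.2),down(Y,35))],0)
plan([(10,inc(-.157,0,.12),down(Y,35))],0)
plan([(8,inc(-.155,0,.075),down(Y,35))],0)
```

```text
[[[0.021,-0.015,0.034,-0.0021,-0.0031,0.016,0.0],[0.043,-0.03,0.067,-0.0043,-0.0061,0.032,0.0],[0.064,-0.045,0.101,-0.0064,-0.0092,0.048,0.0],[0.086,-0.06,0.134,-0.0085,-0.0123,0.064,0.0],[0.107,-0.076,0.168,-0.0107,-0.0153,0.0799,0.0],[0.129,-0.091,0.201,-0.0128,-0.0184,0.0959,0.0],[0.15,-0.106,0.235,-0.0149,-0.0215,0.1119,0.0],[0.172,-0.121,0.269,-0.0171,-0.0246,0.1279,0.0],[0.193,-0.136,0.302,-0.0192,-0.0276,0.1439,0.0],[0.214,-0.151,0.336,-0.0213,-0.0307,0.1599,0.0]]]
end [0.4793 0.016  0.2599] maxstep 
 [[[0.0,0.0,0.027,0.0,0.0,0.0167,0.0],[0.0,0.0,0.053,0.0,0.0,0.0333,0.0],[0.0,0.0,0.08,0.0,0.0,0.05,0.0],[0.0,0.0,0.107,0.0,0.0,0.0667,0.0],[0.0,0.0,0.133,0.0,0.0,0.0833,0.0],[0.0,0.0,0.16,0.0,0.0,0.1,0.0],[0.0,0.0,0.186,0.0,0.0,0.1167,0.0],[0.0,0.0,0.213,0.0,0.0,0.1333,0.0],[0.0,0.0,0.24,0.0,0.0,0.15,0.0],[0.0,0.0,0.266,0.0,0.0,0.1667,0.0]]]
end [0.4793 0.016  0.22  ] maxstep 
 [[[0.0,0.0,0.013,0.0,0.0,0.0167,0.0],[0.0,0.0,0.027,0.0,0.0,0.0333,0.0],[0.0,0.0,0.04,0.0,0.0,0.05,0.0],[0.0,0.0,0.053,0.0,0.0,0.0666,0.0],[0.0,0.0,0.067,0.0,0.0,0.0833,0.0],[0.0,0.0,0.08,0.0,0.0,0.1,0.0],
[... 974 characters left out ...]
,[-0.079,0.0,0.14,0.0,0.0,0.0,0.0],[-0.105,0.0,0.187,0.0,0.0,0.0,0.0],[-0.131,0.0,0.234,0.0,0.0,0.0,0.0],[-0.157,0.0,0.28,0.0,0.0,0.0,0.0],[-0.184,0.0,0.327,0.0,0.0,0.0,0.0],[-0.21,0.0,0.374,0.0,0.0,0.0,0.0],[-0.236,0.0,0.42,0.0,0.0,0.0,0.0],[-0.262,0.0,0.467,0.0,0.0,0.0,0.0]]]
end [0.4872 0.0166 0.12  ] maxstep 
 [[[-0.02,0.0,0.032,0.0,0.0,0.0,0.0],[-0.04,0.0,0.063,0.0,0.0,0.0,0.0],[-0.06,0.0,0.095,0.0,0.0,0.0,0.0],[-0.081,0.0,0.127,0.0,0.0,0.0,0.0],[-0.101,0.0,0.158,0.0,0.0,0.0,0.0],[-0.121,0.0,0.19,0.0,0.0,0.0,0.0],[-0.141,0.0,0.222,0.0,0.0,0.0,0.0],[-0.161,0.0,0.253,0.0,0.0,0.0,0.0],[-0.161,0.0,0.253,0.0,0.0,0.0,0.0],[-0.161,0.0,0.253,0.0,0.0,0.0,0.0]]]
end [0.4892 0.0168 0.0751] maxstep
```

Emit:
{"fn": "carry_out", "kwargs": {"deltas": [[[0.021, -0.015, 0.034, -0.0021, -0.0031, 0.016, 0], [0.043, -0.03, 0.067, -0.0043, -0.0061, 0.032, 0], [0.064, -0.045, 0.101, -0.0064, -0.0092, 0.048, 0], [0.086, -0.06, 0.134, -0.0085, -0.0123, 0.064, 0], [0.107, -0.076, 0.168, -0.0107, -0.0153, 0.0799, 0], [0.129, -0.091, 0.201, -0.0128, -0.0184, 0.0959, 0], [0.15, -0.106, 0.235, -0.0149, -0.0215, 0.1119, 0], [0.172, -0.121, 0.269, -0.0171, -0.0246, 0.1279, 0], [0.193, -0.136, 0.302, -0.0192, -0.0276, 0.1439, 0], [0.214, -0.151, 0.336, -0.0213, -0.0307, 0.1599, 0]]]}}

```text
time_s: 24.57
position: [0.4782, 0.0157, 0.2582]
tcp_rot: [[-0.564, 0.826, 0.004], [0.826, 0.564, 0.001], [-0.002, 0.003, -1.0]]
force: [0.0, 0.8, -0.7]
opening: 0.498
grasp_force: 0.0
```

Emit:
{"fn": "carry_out", "kwargs": {"deltas": [[[0, 0, 0.027, 0, 0, 0.0167, 0], [0, 0, 0.053, 0, 0, 0.0333, 0], [0, 0, 0.08, 0, 0, 0.05, 0], [0, 0, 0.107, 0, 0, 0.0667, 0], [0, 0, 0.133, 0, 0, 0.0833, 0], [0, 0, 0.16, 0, 0, 0.1, 0], [0, 0, 0.186, 0, 0, 0.1167, 0], [0, 0, 0.213, 0, 0, 0.1333, 0], [0, 0, 0.24, 0, 0, 0.15, 0], [0, 0, 0.266, 0, 0, 0.1667, 0]]]}}

```text
time_s: 25.4
position: [0.4785, 0.016, 0.2182]
tcp_rot: [[0.434, 0.901, 0.003], [0.901, -0.434, 0.001], [0.002, 0.002, -1.0]]
force: [-0.6, 0.6, -0.0]
opening: 0.501
grasp_force: 0.0
```

Emit:
{"fn": "carry_out", "kwargs": {"deltas": [[[0, 0, 0.013, 0, 0, 0.0167, 0], [0, 0, 0.027, 0, 0, 0.0333, 0], [0, 0, 0.04, 0, 0, 0.05, 0], [0, 0, 0.053, 0, 0, 0.0666, 0], [0, 0, 0.067, 0, 0, 0.0833, 0], [0, 0, 0.08, 0, 0, 0.1, 0], [0, 0, 0.094, 0, 0, 0.1166, 0], [0, 0, 0.107, 0, 0, 0.1333, 0], [0, 0, 0.12, 0, 0, 0.15, 0], [0, 0, 0.134, 0, 0, 0.1666, 0]]]}}

```text
time_s: 26.23
position: [0.4786, 0.016, 0.1981]
tcp_rot: [[0.997, 0.075, 0.003], [0.075, -0.997, 0.001], [0.003, -0.001, -1.0]]
force: [-0.2, -0.1, 0.4]
opening: 0.5
grasp_force: 0.0
```

Emit:
{"fn": "carry_out", "kwargs": {"deltas": [[[0, 0, 0, 0, 0.005, 0, 0], [0, 0, 0, 0, 0.01, 0, 0], [0, 0, 0, 0, 0.015, 0, 0], [0, 0, 0, 0, 0.02, 0, 0], [0, 0, 0, 0, 0.025, 0, 0], [0, 0, 0, 0, 0.03, 0, 0], [0, 0, 0, 0, 0.035, 0, 0], [0, 0, 0, 0, 0.04, 0, 0], [0, 0, 0, 0, 0.045, 0, 0], [0, 0, 0, 0, 0.05, 0, 0]]]}}

```text
time_s: 27.07
position: [0.4787, 0.0161, 0.1985]
tcp_rot: [[0.947, 0.081, 0.312], [0.077, -0.997, 0.026], [0.313, -0.001, -0.95]]
force: [-0.4, 0.1, -0.2]
opening: 0.5
grasp_force: 0.0
```

Emit:
{"fn": "carry_out", "kwargs": {"deltas": [[[0, 0, 0, 0, 0.0047, 0, 0], [0, 0, 0, 0, 0.0094, 0, 0], [0, 0, 0, 0, 0.0142, 0, 0], [0, 0, 0, 0, 0.0189, 0, 0], [0, 0, 0, 0, 0.0236, 0, 0], [0, 0, 0, 0, 0.0283, 0, 0], [0, 0, 0, 0, 0.0331, 0, 0], [0, 0, 0, 0, 0.0378, 0, 0], [0, 0, 0, 0, 0.0425, 0, 0], [0, 0, 0, 0, 0.0472, 0, 0]]]}}

```text
time_s: 27.9
position: [0.479, 0.0172, 0.1984]
tcp_rot: [[0.823, 0.083, 0.562], [0.067, -0.997, 0.05], [0.564, -0.004, -0.826]]
force: [1.3, 0.3, 0.1]
opening: 0.498
grasp_force: 0.0
```

Run:
```python
from h import *
show()
from rig import telemetry; print(telemetry.read_state()['tcp_rot'],down(-85.4,35))
```

```text
t 27.9 pos [0.479  0.0172 0.1984] err [-0.0102  0.0004  0.1234] F [1.2938 0.3022 0.0531] open 0.4978807431838191 g 0.0 j [-20.8103  16.038  129.9978  80.6425  14.4598 -11.8076]
[[ 0.8231  0.0832  0.5617]
 [ 0.0666 -0.9965  0.0501]
 [ 0.564  -0.0038 -0.8258]] [[ 0.8165  0.0802  0.5717]
 [ 0.0657 -0.9968  0.046 ]
 [ 0.5736  0.     -0.8192]]
```

Works as modelled. Down behind the box.

Emit:
{"fn": "carry_out", "kwargs": {"deltas": [[[-0.026, 0, 0.047, 0, 0, 0, 0], [-0.052, 0, 0.093, 0, 0, 0, 0], [-0.079, 0, 0.14, 0, 0, 0, 0], [-0.105, 0, 0.187, 0, 0, 0, 0], [-0.131, 0, 0.234, 0, 0, 0, 0], [-0.157, 0, 0.28, 0, 0, 0, 0], [-0.184, 0, 0.327, 0, 0, 0, 0], [-0.21, 0, 0.374, 0, 0, 0, 0], [-0.236, 0, 0.42, 0, 0, 0, 0], [-0.262, 0, 0.467, 0, 0, 0, 0]]]}}

```text
time_s: 28.73
position: [0.4863, 0.018, 0.1178]
tcp_rot: [[0.823, 0.083, 0.562], [0.067, -0.997, 0.05], [0.564, -0.004, -0.826]]
force: [-0.5, -0.6, -0.2]
opening: 0.5
grasp_force: 0.0
```

Emit:
{"fn": "carry_out", "kwargs": {"deltas": [[[-0.02, 0, 0.032, 0, 0, 0, 0], [-0.04, 0, 0.063, 0, 0, 0, 0], [-0.06, 0, 0.095, 0, 0, 0, 0], [-0.081, 0, 0.127, 0, 0, 0, 0], [-0.101, 0, 0.158, 0, 0, 0, 0], [-0.121, 0, 0.19, 0, 0, 0, 0], [-0.141, 0, 0.222, 0, 0, 0, 0], [-0.161, 0, 0.253, 0, 0, 0, 0], [-0.161, 0, 0.253, 0, 0, 0, 0], [-0.161, 0, 0.253, 0, 0, 0, 0]]]}}

```text
time_s: 29.57
position: [0.4864, 0.019, 0.0729]
tcp_rot: [[0.824, 0.083, 0.56], [0.066, -0.997, 0.051], [0.562, -0.005, -0.827]]
force: [0.1, -0.1, -0.1]
opening: 0.501
grasp_force: 0.0
```

Run:
```python
from h import *
show()
Y=-85.4
plan([(10,inc(-.11,0,.075),down(Y,37))],0)
plan([(10,inc(-.055,0,.075),down(Y,42))],0)
plan([(10,inc(-.02,0,.075),down(Y,47))],0)
plan([(10,inc(-.0,0,.075),down(Y,50))],0)
```

```text
t 29.5667 pos [0.4864 0.019  0.0729] err [-0.0028  0.0022 -0.0022] F [ 0.1253 -0.1421 -0.1425] open 0.5007226958888316 g 0.0 j [-19.964   39.9183 135.4511 151.5454  30.0743 -85.572 ]
 [[[0.025,0.0,0.017,0.0,0.0006,0.0,0.0],[0.049,0.0,0.035,0.0,0.0011,0.0,0.0],[0.074,0.0,0.052,0.0,0.0017,0.0,0.0],[0.098,0.0,0.069,0.0,0.0022,0.0,0.0],[0.123,0.0,0.086,0.0,0.0028,0.0,0.0],[0.147,0.0,0.104,0.0,0.0034,0.0,0.0],[0.172,0.0,0.121,0.0,0.0039,0.0,0.0],[0.196,0.0,0.138,0.0,0.0045,0.0,0.0],[0.221,0.0,0.155,0.0,0.005,0.0,0.0],[0.246,0.0,0.173,0.0,0.0056,0.0,0.0]]]
end [0.5342 0.0204 0.075 ] maxstep 
 [[[0.029,0.0,0.022,0.0,0.0014,0.0,0.0],[0.058,0.0,0.044,0.0,0.0028,0.0,0.0],[0.088,0.0,0.066,0.0,0.0042,0.0,0.0],[0.117,0.0,0.088,0.0,0.0056,0.0,0.0],[0.146,0.0,0.11,0.0,0.0069,0.0,0.0],[0.175,0.0,0.132,0.0,0.0083,0.0,0.0],[0.205,0.0,0.154,0.0,0.0097,0.0,0.0],[0.234,0.0,0.176,0.0,0.0111,0.0,0.0],[0.263,0.0,0.198,0.0,0.0125,0.0,0.0],[0.292,0.0,0.22,0.0,0.0139,0.0,0.0]]]
end [0.5888 0.0248 0.075 ] maxstep 
 [[[0.017,0.0,0.016,0.0,0.0014,0.0,0.0],[0.035,0.0,0.031,0.0,0.0028,0.0,0.0],[0.052,0.0,0.047,0.0,0.0042,0.0,0.0],[0.069,0.0,0.063,0.0,0.0055,0.0,0.0],[0.087,0.0,0.078,0.0,0.0069,0.0,0.0],[0.104,0.0,0.094,0.0,0.0083,0.0,0.0],[0.122,0.0,0.109,0.0,0.0097,0.0,0.0],[0.139,0.0,0.125,0.0,0.0111,0.0,0.0],[0.156,0.0,0.141,0.0,0.0125,0.0,0.0],[0.174,0.0,0.156,0.0,0.0139,0.0,0.0]]]
end [0.6238 0.0276 0.0751] maxstep 
 [[[0.009,0.0,0.01,0.0,0.0008,0.0,0.0],[0.018,0.0,0.02,0.0,0.0017,0.0,0.0],[0.027,0.0,0.029,0.0,0.0025,0.0,0.0],[0.036,0.0,0.039,0.0,0.0033,0.0,0.0],[0.045,0.0,0.049,0.0,0.0042,0.0,0.0],[0.054,0.0,0.059,0.0,0.005,0.0,0.0],[0.063,0.0,0.069,0.0,0.0058,0.0,0.0],[0.073,0.0,0.078,0.0,0.0066,0.0,0.0],[0.082,0.0,0.088,0.0,0.0075,0.0,0.0],[0.091,0.0,0.098,0.0,0.0083,0.0,0.0]]]
end [0.6438 0.0292 0.075 ] maxstep
```

Run:
```python
from h import *
from rig import telemetry
s=telemetry.read_state(); json.dump([list(s['position']),np.array(s['tcp_rot']).tolist()],open(F,'w'))
Y=-85.4
plan([(10,inc(-.11,0,.075),down(Y,37))],0)
plan([(10,inc(-.055,0,.075),down(Y,42))],0)
plan([(10,inc(-.02,0,.075),down(Y,47))],0)
plan([(10,inc(-.0,0,.075),down(Y,50))],0)
```

```text
[[[0.027,0.002,0.017,-0.0001,0.0008,0.0,0.0],[0.054,0.003,0.033,-0.0002,0.0016,0.0,0.0],[0.081,0.005,0.05,-0.0003,0.0023,0.0,0.0],[0.108,0.007,0.067,-0.0004,0.0031,0.0,0.0],[0.135,0.008,0.084,-0.0004,0.0039,-0.0001,0.0],[0.162,0.01,0.1,-0.0005,0.0047,-0.0001,0.0],[0.189,0.012,0.117,-0.0006,0.0054,-0.0001,0.0],[0.216,0.014,0.134,-0.0007,0.0062,-0.0001,0.0],[0.243,0.015,0.15,-0.0008,0.007,-0.0001,0.0],[0.27,0.017,0.167,-0.0009,0.0078,-0.0001,0.0]]]
end [0.534  0.0204 0.075 ] maxstep 
 [[[0.029,0.0,0.022,0.0,0.0014,0.0,0.0],[0.059,0.0,0.044,0.0,0.0028,0.0,0.0],[0.088,0.0,0.066,0.0,0.0042,0.0,0.0],[0.117,0.0,0.088,0.0,0.0055,0.0,0.0],[0.147,0.0,0.11,0.0,0.0069,0.0,0.0],[0.176,0.0,0.132,0.0,0.0083,0.0,0.0],[0.205,0.0,0.155,0.0,0.0097,0.0,0.0],[0.235,0.0,0.177,0.0,0.0111,0.0,0.0],[0.264,0.0,0.199,0.0,0.0125,0.0,0.0],[0.293,0.0,0.221,0.0,0.0138,0.0,0.0]]]
end [0.5889 0.0248 0.075 ] maxstep 
 [[[0.017,0.0,0.016,0.0,0.0014,0.0,0.0],[0.035,0.0,0.031,0.0,0.0028,0.0,0.0],[0.052,0.0,0.047,0.0,0.0042,0.0,0.0],[0.069,0.0,0.062,0.0,0.0056,0.0,0.0],[0.087,0.0,0.078,0.0,0.007,0.0,0.0],[0.104,0.0,0.094,0.0,0.0084,0.0,0.0],[0.122,0.0,0.109,0.0,0.0098,0.0,0.0],[0.139,0.0,0.125,0.0,0.0111,0.0,0.0],[0.156,0.0,0.14,0.0,0.0125,0.0,0.0],[0.174,0.0,0.156,0.0,0.0139,0.0,0.0]]]
end [0.6239 0.0276 0.075 ] maxstep 
 [[[0.009,0.0,0.01,0.0,0.0008,0.0,0.0],[0.018,0.0,0.019,0.0,0.0017,0.0,0.0],[0.027,0.0,0.029,0.0,0.0025,0.0,0.0],[0.036,0.0,0.039,0.0,0.0033,0.0,0.0],[0.045,0.0,0.049,0.0,0.0042,0.0,0.0],[0.054,0.0,0.058,0.0,0.005,0.0,0.0],[0.063,0.0,0.068,0.0,0.0059,0.0,0.0],[0.072,0.0,0.078,0.0,0.0067,0.0,0.0],[0.082,0.0,0.088,0.0,0.0075,0.0,0.0],[0.091,0.0,0.097,0.0,0.0084,0.0,0.0]]]
end [0.6437 0.0292 0.0751] maxstep
```

Emit:
{"fn": "carry_out", "kwargs": {"deltas": [[[0.027, 0.002, 0.017, -0.0001, 0.0008, 0, 0], [0.054, 0.003, 0.033, -0.0002, 0.0016, 0, 0], [0.081, 0.005, 0.05, -0.0003, 0.0023, 0, 0], [0.108, 0.007, 0.067, -0.0004, 0.0031, 0, 0], [0.135, 0.008, 0.084, -0.0004, 0.0039, -0.0001, 0], [0.162, 0.01, 0.1, -0.0005, 0.0047, -0.0001, 0], [0.189, 0.012, 0.117, -0.0006, 0.0054, -0.0001, 0], [0.216, 0.014, 0.134, -0.0007, 0.0062, -0.0001, 0], [0.243, 0.015, 0.15, -0.0008, 0.007, -0.0001, 0], [0.27, 0.017, 0.167, -0.0009, 0.0078, -0.0001, 0]]]}}

```text
time_s: 30.4
position: [0.5341, 0.0206, 0.0755]
tcp_rot: [[0.796, 0.08, 0.601], [0.064, -0.997, 0.048], [0.602, 0.0, -0.798]]
force: [0.1, 0.0, -0.1]
opening: 0.499
grasp_force: 0.4
```

Emit:
{"fn": "carry_out", "kwargs": {"deltas": [[[0.029, 0, 0.022, 0, 0.0014, 0, 0], [0.059, 0, 0.044, 0, 0.0028, 0, 0], [0.088, 0, 0.066, 0, 0.0042, 0, 0], [0.117, 0, 0.088, 0, 0.0055, 0, 0], [0.147, 0, 0.11, 0, 0.0069, 0, 0], [0.176, 0, 0.132, 0, 0.0083, 0, 0], [0.205, 0, 0.155, 0, 0.0097, 0, 0], [0.235, 0, 0.177, 0, 0.0111, 0, 0], [0.264, 0, 0.199, 0, 0.0125, 0, 0], [0.293, 0, 0.221, 0, 0.0138, 0, 0]]]}}

```text
time_s: 31.23
position: [0.5892, 0.0249, 0.0755]
tcp_rot: [[0.74, 0.08, 0.668], [0.06, -0.997, 0.053], [0.67, 0.0, -0.743]]
force: [-0.8, -0.2, -0.4]
opening: 0.5
grasp_force: 0.4
```

Emit:
{"fn": "carry_out", "kwargs": {"deltas": [[[0.017, 0, 0.016, 0, 0.0014, 0, 0], [0.035, 0, 0.031, 0, 0.0028, 0, 0], [0.052, 0, 0.047, 0, 0.0042, 0, 0], [0.069, 0, 0.062, 0, 0.0056, 0, 0], [0.087, 0, 0.078, 0, 0.007, 0, 0], [0.104, 0, 0.094, 0, 0.0084, 0, 0], [0.122, 0, 0.109, 0, 0.0098, 0, 0], [0.139, 0, 0.125, 0, 0.0111, 0, 0], [0.156, 0, 0.14, 0, 0.0125, 0, 0], [0.174, 0, 0.156, 0, 0.0139, 0, 0]]]}}

```text
time_s: 32.07
position: [0.624, 0.0277, 0.0757]
tcp_rot: [[0.679, 0.08, 0.73], [0.055, -0.997, 0.058], [0.732, 0.0, -0.681]]
force: [-0.3, -0.7, -0.0]
opening: 0.501
grasp_force: 0.3
```

Run:
```python
from h import *
show()
from rig import capture; import cv2
s=capture('scene')[:,:,::-1];t=capture('top')[:,:,::-1]
o=np.zeros((600,800,3),np.uint8); o[:,:400]=cv2.resize(s[140:365,260:410],(400,600),interpolation=cv2.INTER_CUBIC); o[:,400:]=cv2.resize(t[100:235,275:365],(400,600),interpolation=cv2.INTER_CUBIC); cv2.imwrite('pics/v5.png',o)
```

```text
t 32.0667 pos [0.624  0.0277 0.0757] err [-0.0198 -0.0015  0.0006] F [-0.2533 -0.7035 -0.0229] open 0.501135783984156 g 0.2582022047135979 j [-14.6482  44.9109 123.0113 155.6917  35.8313 -83.2775]
```

View pics/v5.png

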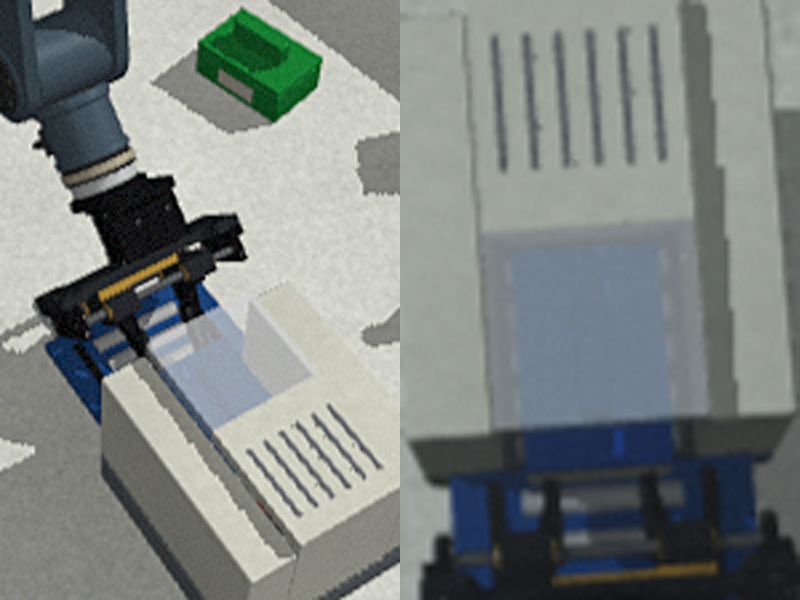

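The box is straight and centred in the bay mouth, with the fingers behind it. I'll continue slowly.

Emit:
{"fn": "carry_out", "kwargs": {"deltas": [[[0.009, 0, 0.01, 0, 0.0008, 0, 0], [0.018, 0, 0.019, 0, 0.0017, 0, 0], [0.027, 0, 0.029, 0, 0.0025, 0, 0], [0.036, 0, 0.039, 0, 0.0033, 0, 0], [0.045, 0, 0.049, 0, 0.0042, 0, 0], [0.054, 0, 0.058, 0, 0.005, 0, 0], [0.063, 0, 0.068, 0, 0.0059, 0, 0], [0.072, 0, 0.078, 0, 0.0067, 0, 0], [0.082, 0, 0.088, 0, 0.0075, 0, 0], [0.091, 0, 0.097, 0, 0.0084, 0, 0]]]}}

```text
time_s: 33.0
position: [0.6438, 0.0293, 0.0757]
tcp_rot: [[0.64, 0.08, 0.764], [0.052, -0.997, 0.061], [0.767, 0.0, -0.642]]
force: [0.8, 0.2, 0.2]
opening: 0.494
grasp_force: 0.2
```

Run:
```python
from h import *
show()
for x in (.006,.012,.018): plan([(8,inc(x,0,.075),down(-85.4,50))],0)
```

```text
t 33.0 pos [0.6438 0.0293 0.0757] err [0.     0.0001 0.0006] F [0.7593 0.2179 0.1846] open 0.49424256766490815 g 0.1840712080593221 j [-14.2081  46.5603 121.6719 156.941   39.0642 -84.0567]
 [[[0.003,0.0,0.004,0.0,0.0,0.0,0.0],[0.006,0.0,0.008,0.0,0.0,0.0,0.0],[0.009,0.0,0.012,0.0,0.0,0.0,0.0],[0.013,0.0,0.015,0.0,0.0,0.0,0.0],[0.016,0.0,0.019,0.0,0.0,0.0,0.0],[0.019,0.0,0.023,0.0,0.0,0.0,0.0],[0.022,0.0,0.027,0.0,0.0,0.0,0.0],[0.025,0.0,0.031,0.0,0.0,0.0,0.0],[0.025,0.0,0.031,0.0,0.0,0.0,0.0],[0.025,0.0,0.031,0.0,0.0,0.0,0.0]]]
end [0.6497 0.0297 0.075 ] maxstep 
 [[[0.003,0.0,0.004,0.0,0.0,0.0,0.0],[0.006,0.0,0.008,0.0,0.0,0.0,0.0],[0.01,0.0,0.011,0.0,0.0,0.0,0.0],[0.013,0.0,0.015,0.0,0.0,0.0,0.0],[0.016,0.0,0.019,0.0,0.0,0.0,0.0],[0.019,0.0,0.023,0.0,0.0,0.0,0.0],[0.023,0.0,0.027,0.0,0.0,0.0,0.0],[0.026,0.0,0.031,0.0,0.0,0.0,0.0],[0.026,0.0,0.031,0.0,0.0,0.0,0.0],[0.026,0.0,0.031,0.0,0.0,0.0,0.0]]]
end [0.6557 0.0302 0.075 ] maxstep 
 [[[0.003,0.0,0.004,0.0,0.0,0.0,0.0],[0.006,0.0,0.008,0.0,0.0,0.0,0.0],[0.01,0.0,0.011,0.0,0.0,0.0,0.0],[0.013,0.0,0.015,0.0,0.0,0.0,0.0],[0.016,0.0,0.019,0.0,0.0,0.0,0.0],[0.019,0.0,0.023,0.0,0.0,0.0,0.0],[0.022,0.0,0.026,0.0,0.0,0.0,0.0],[0.026,0.0,0.03,0.0,0.0,0.0,0.0],[0.026,0.0,0.03,0.0,0.0,0.0,0.0],[0.026,0.0,0.03,0.0,0.0,0.0,0.0]]]
end [0.6617 0.0306 0.0751] maxstep
```

Emit:
{"fn": "carry_out", "kwargs": {"deltas": [[[0.003, 0, 0.004, 0, 0, 0, 0], [0.006, 0, 0.008, 0, 0, 0, 0], [0.009, 0, 0.012, 0, 0, 0, 0], [0.013, 0, 0.015, 0, 0, 0, 0], [0.016, 0, 0.019, 0, 0, 0, 0], [0.019, 0, 0.023, 0, 0, 0, 0], [0.022, 0, 0.027, 0, 0, 0, 0], [0.025, 0, 0.031, 0, 0, 0, 0], [0.025, 0, 0.031, 0, 0, 0, 0], [0.025, 0, 0.031, 0, 0, 0, 0]]]}}

```text
time_s: 33.83
position: [0.6498, 0.0297, 0.0758]
tcp_rot: [[0.64, 0.08, 0.764], [0.052, -0.997, 0.061], [0.767, 0.001, -0.642]]
force: [-0.2, -0.3, 0.9]
opening: 0.498
grasp_force: 0.0
```

Emit:
{"fn": "carry_out", "kwargs": {"deltas": [[[0.003, 0, 0.004, 0, 0, 0, 0], [0.006, 0, 0.008, 0, 0, 0, 0], [0.01, 0, 0.011, 0, 0, 0, 0], [0.013, 0, 0.015, 0, 0, 0, 0], [0.016, 0, 0.019, 0, 0, 0, 0], [0.019, 0, 0.023, 0, 0, 0, 0], [0.023, 0, 0.027, 0, 0, 0, 0], [0.026, 0, 0.031, 0, 0, 0, 0], [0.026, 0, 0.031, 0, 0, 0, 0], [0.026, 0, 0.031, 0, 0, 0, 0]]]}}

```text
time_s: 34.67
position: [0.6546, 0.0303, 0.0755]
tcp_rot: [[0.641, 0.079, 0.763], [0.051, -0.997, 0.061], [0.765, -0.0, -0.643]]
force: [-5.4, -0.5, 2.5]
opening: 0.507
grasp_force: 2.6
```

Emit:
{"fn": "carry_out", "kwargs": {"deltas": [[[0.003, 0, 0.004, 0, 0, 0, 0], [0.006, 0, 0.008, 0, 0, 0, 0], [0.01, 0, 0.011, 0, 0, 0, 0], [0.013, 0, 0.015, 0, 0, 0, 0], [0.016, 0, 0.019, 0, 0, 0, 0], [0.019, 0, 0.023, 0, 0, 0, 0], [0.022, 0, 0.026, 0, 0, 0, 0], [0.026, 0, 0.03, 0, 0, 0, 0], [0.026, 0, 0.03, 0, 0, 0, 0], [0.026, 0, 0.03, 0, 0, 0, 0]]]}}

```text
time_s: 35.5
position: [0.6578, 0.0306, 0.0752]
tcp_rot: [[0.645, 0.078, 0.76], [0.049, -0.997, 0.06], [0.763, -0.001, -0.647]]
force: [-14.0, -3.0, 9.5]
opening: 0.501
grasp_force: 7.4
```

Emit:
{"fn": "carry_out", "kwargs": {"deltas": [[[0.006, 0, 0.008, 0, 0, 0, 0], [0.013, 0, 0.015, 0, 0, 0, 0], [0.019, 0, 0.023, 0, 0, 0, 0], [0.026, 0, 0.03, 0, 0, 0, 0], [0.026, 0, 0.03, 0, 0, 0, 0], [0.026, 0, 0.03, 0, 0, 0, 0], [0.026, 0, 0.03, 0, 0, 0, 0], [0.026, 0, 0.03, 0, 0, 0, 0], [0.026, 0, 0.03, 0, 0, 0, 0], [0.026, 0, 0.03, 0, 0, 0, 0]]]}}

```text
time_s: 36.33
position: [0.6584, 0.031, 0.0747]
tcp_rot: [[0.651, 0.074, 0.755], [0.046, -0.997, 0.059], [0.758, -0.004, -0.653]]
force: [-33.7, -9.3, 24.3]
opening: 0.5
grasp_force: 16.9
```

Run:
```python
from h import *
from rig import telemetry
p,R=load(); p=inc(.024,0,.075); json.dump([p.tolist(),down(-85.4,50).tolist()],open(F,'w'))
show(); s=telemetry.read_state(); print('rel',np.array(s['position'])@EX-FX, np.array(s['position'])@EY-CY)
from rig import capture; import cv2
t=capture('top')[:,:,::-1]; cv2.imwrite('pics/v6.png',cv2.resize(t[100:220,270:370],(500,600),interpolation=cv2.INTER_CUBIC))
```

```text
t 36.3333 pos [0.6584 0.031  0.0747] err [-0.0092 -0.0002 -0.0003] F [-33.6541  -9.2869  24.3226] open 0.5002969465285003 g 16.896641068160534 j [-13.2881  46.1007 119.1267 156.5263  35.4079 -82.0147]
rel 0.014804623055868604 0.0005803021256101867
```

View pics/v6.png

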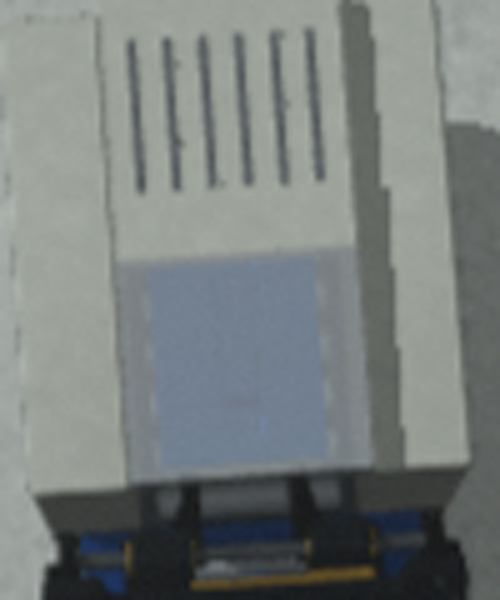

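Run:
```python
from h import *
Y=-85.4
plan([(10,inc(-.05,0,.077),down(Y,43))],0)
plan([(10,inc(-.12,0,.08),down(Y,36))],0)
plan([(10,inc(-.16,0,.13),down(Y,35))],0)
plan([(10,inc(-.165,0,.2),down(Y,34))],0)
plan([(10,inc(-.165,0,.2),down(Y,15))],-1)
plan([(10,inc(-.17,0,.19),down(-45))],-1)
plan([(10,inc(-.17,0,.15),down(4.6))],-1)
```

```text
[[[-0.031,0.0,-0.039,0.0,-0.0019,0.0,0.0],[-0.061,0.0,-0.077,0.0,-0.0039,0.0,0.0],[-0.092,0.0,-0.116,0.0,-0.0058,0.0,0.0],[-0.123,0.0,-0.155,0.0,-0.0078,0.0,0.0],[-0.153,0.0,-0.193,0.0,-0.0097,0.0,0.0],[-0.184,0.0,-0.232,0.0,-0.0117,0.0,0.0],[-0.215,0.0,-0.271,0.0,-0.0136,0.0,0.0],[-0.246,0.0,-0.309,0.0,-0.0156,0.0,0.0],[-0.276,0.0,-0.348,0.0,-0.0175,0.0,0.0],[-0.307,0.0,-0.386,0.0,-0.0194,0.0,0.0]]]
end [0.5939 0.0252 0.0769] maxstep 
 [[[-0.033,0.0,-0.033,0.0,-0.0019,0.0,0.0],[-0.066,0.0,-0.067,0.0,-0.0039,0.0,0.0],[-0.098,0.0,-0.1,0.0,-0.0058,0.0,0.0],[-0.131,0.0,-0.133,0.0,-0.0078,0.0,0.0],[-0.164,0.0,-0.167,0.0,-0.0097,0.0,0.0],[-0.197,0.0,-0.2,0.0,-0.0117,0.0,0.0],[-0.229,0.0,-0.233,0.0,-0.0136,0.0,0.0],[-0.262,0.0,-0.267,0.0,-0.0156,0.0,0.0],[-0.295,0.0,-0.3,0.0,-0.0175,0.0,0.0],[-0.328,0.0,-0.333,0.0,-0.0195,0.0,0.0]]]
end [0.5241 0.0196 0.0799] maxstep 
 [[[-0.002,0.0,-0.043,0.0,-0.0003,0.0,0.0],[-0.004,0.0,-0.085,0.0,-0.0006,0.0,0.0],[-0.006,0.0,-0.128,0.0,-0.0008,0.0,0.0],[-0.008,0.0,-0.171,0.0,-0.0011,0.0,0.0],[-0.01,0.0,-0.213,0.0,-0.0014,0.0,0.0],[-0.012,0.0,-0.256,0.0,
[... 1232 characters left out ...]
8,0.0073,-0.02,-0.0558,-1.0],[-0.03,0.0,0.033,0.0088,-0.024,-0.0669,-1.0],[-0.035,0.0,0.039,0.0103,-0.028,-0.0781,-1.0],[-0.04,0.0,0.044,0.0118,-0.032,-0.0893,-1.0],[-0.045,0.0,0.05,0.0132,-0.0359,-0.1004,-1.0],[-0.05,0.0,0.055,0.0147,-0.0399,-0.1116,-1.0]]]
end [0.4742 0.0156 0.1901] maxstep 
 [[[0.0,0.0,0.027,0.0,0.0,-0.0138,-1.0],[0.0,0.0,0.053,0.0,0.0,-0.0275,-1.0],[0.0,0.0,0.08,0.0,0.0,-0.0413,-1.0],[0.0,0.0,0.107,0.0,0.0,-0.0551,-1.0],[0.0,0.0,0.134,0.0,0.0,-0.0689,-1.0],[0.0,0.0,0.16,0.0,0.0,-0.0826,-1.0],[0.0,0.0,0.187,0.0,0.0,-0.0964,-1.0],[0.0,0.0,0.214,0.0,0.0,-0.1102,-1.0],[0.0,0.0,0.24,0.0,0.0,-0.124,-1.0],[0.0,0.0,0.267,0.0,0.0,-0.1377,-1.0]]]
end [0.4742 0.0156 0.15  ] maxstep
```

Emit:
{"fn": "carry_out", "kwargs": {"deltas": [[[-0.031, 0, -0.039, 0, -0.0019, 0, 0], [-0.061, 0, -0.077, 0, -0.0039, 0, 0], [-0.092, 0, -0.116, 0, -0.0058, 0, 0], [-0.123, 0, -0.155, 0, -0.0078, 0, 0], [-0.153, 0, -0.193, 0, -0.0097, 0, 0], [-0.184, 0, -0.232, 0, -0.0117, 0, 0], [-0.215, 0, -0.271, 0, -0.0136, 0, 0], [-0.246, 0, -0.309, 0, -0.0156, 0, 0], [-0.276, 0, -0.348, 0, -0.0175, 0, 0], [-0.307, 0, -0.386, 0, -0.0194, 0, 0]]]}}

```text
time_s: 37.22
position: [0.5931, 0.0252, 0.0778]
tcp_rot: [[0.729, 0.08, 0.68], [0.059, -0.997, 0.054], [0.682, 0.0, -0.731]]
force: [-0.1, -0.3, 0.4]
opening: 0.499
grasp_force: 0.0
```

Emit:
{"fn": "carry_out", "kwargs": {"deltas": [[[-0.033, 0, -0.033, 0, -0.0019, 0, 0], [-0.066, 0, -0.067, 0, -0.0039, 0, 0], [-0.098, 0, -0.1, 0, -0.0058, 0, 0], [-0.131, 0, -0.133, 0, -0.0078, 0, 0], [-0.164, 0, -0.167, 0, -0.0097, 0, 0], [-0.197, 0, -0.2, 0, -0.0117, 0, 0], [-0.229, 0, -0.233, 0, -0.0136, 0, 0], [-0.262, 0, -0.267, 0, -0.0156, 0, 0], [-0.295, 0, -0.3, 0, -0.0175, 0, 0], [-0.328, 0, -0.333, 0, -0.0195, 0, 0]]]}}

```text
time_s: 38.05
position: [0.5232, 0.0196, 0.0807]
tcp_rot: [[0.807, 0.08, 0.586], [0.065, -0.997, 0.047], [0.587, 0.0, -0.809]]
force: [0.0, 0.3, 0.6]
opening: 0.497
grasp_force: 0.0
```

Emit:
{"fn": "carry_out", "kwargs": {"deltas": [[[-0.002, 0, -0.043, 0, -0.0003, 0, 0], [-0.004, 0, -0.085, 0, -0.0006, 0, 0], [-0.006, 0, -0.128, 0, -0.0008, 0, 0], [-0.008, 0, -0.171, 0, -0.0011, 0, 0], [-0.01, 0, -0.213, 0, -0.0014, 0, 0], [-0.012, 0, -0.256, 0, -0.0017, 0, 0], [-0.014, 0, -0.299, 0, -0.0019, 0, 0], [-0.016, 0, -0.342, 0, -0.0022, 0, 0], [-0.017, 0, -0.384, 0, -0.0025, 0, 0], [-0.019, 0, -0.427, 0, -0.0028, 0, 0]]]}}

```text
time_s: 38.88
position: [0.4836, 0.0164, 0.1313]
tcp_rot: [[0.816, 0.08, 0.572], [0.066, -0.997, 0.045], [0.574, 0.001, -0.819]]
force: [0.7, -1.0, -0.3]
opening: 0.5
grasp_force: 0.0
```

Emit:
{"fn": "carry_out", "kwargs": {"deltas": [[[0.024, 0, -0.04, 0, -0.0003, 0, 0], [0.048, 0, -0.08, 0, -0.0005, 0, 0], [0.072, 0, -0.12, 0, -0.0008, 0, 0], [0.096, 0, -0.161, 0, -0.0011, 0, 0], [0.12, 0, -0.201, 0, -0.0014, 0, 0], [0.144, 0, -0.241, 0, -0.0016, 0, 0], [0.168, 0, -0.281, 0, -0.0019, 0, 0], [0.192, 0, -0.321, 0, -0.0022, 0, 0], [0.216, 0, -0.361, 0, -0.0025, 0, 0], [0.24, 0, -0.401, 0, -0.0027, 0, 0]]]}}

```text
time_s: 39.72
position: [0.4785, 0.0161, 0.2013]
tcp_rot: [[0.826, 0.08, 0.558], [0.067, -0.997, 0.044], [0.56, 0.001, -0.828]]
force: [0.9, 0.6, 0.2]
opening: 0.501
grasp_force: 0.0
```

Emit:
{"fn": "carry_out", "kwargs": {"deltas": [[[0, 0, 0, 0, -0.0053, 0, -1], [0, 0, 0, 0, -0.0106, 0, -1], [0, 0, 0, 0, -0.0158, 0, -1], [0, 0, 0, 0, -0.0211, 0, -1], [0, 0, 0, 0, -0.0264, 0, -1], [0, 0, 0, 0, -0.0317, 0, -1], [0, 0, 0, 0, -0.037, 0, -1], [0, 0, 0, 0, -0.0423, 0, -1], [0, 0, 0, 0, -0.0475, 0, -1], [0, 0, 0, 0, -0.0528, 0, -1]]]}}

```text
time_s: 40.55
position: [0.4783, 0.0159, 0.201]
tcp_rot: [[0.963, 0.08, 0.257], [0.077, -0.997, 0.019], [0.258, 0.001, -0.966]]
force: [-0.3, -0.0, 0.2]
opening: 0.993
grasp_force: 0.0
```

Emit:
{"fn": "carry_out", "kwargs": {"deltas": [[[-0.005, 0, 0.006, 0.0015, -0.004, -0.0112, -1], [-0.01, 0, 0.011, 0.0029, -0.008, -0.0223, -1], [-0.015, 0, 0.017, 0.0044, -0.012, -0.0335, -1], [-0.02, 0, 0.022, 0.0059, -0.016, -0.0446, -1], [-0.025, 0, 0.028, 0.0073, -0.02, -0.0558, -1], [-0.03, 0, 0.033, 0.0088, -0.024, -0.0669, -1], [-0.035, 0, 0.039, 0.0103, -0.028, -0.0781, -1], [-0.04, 0, 0.044, 0.0118, -0.032, -0.0893, -1], [-0.045, 0, 0.05, 0.0132, -0.0359, -0.1004, -1], [-0.05, 0, 0.055, 0.0147, -0.0399, -0.1116, -1]]]}}

```text
time_s: 41.38
position: [0.4733, 0.0153, 0.1909]
tcp_rot: [[0.705, 0.709, -0.0], [0.709, -0.705, -0.002], [-0.001, 0.001, -1.0]]
force: [0.5, -0.8, -0.2]
opening: 0.998
grasp_force: 0.0
```

Emit:
{"fn": "carry_out", "kwargs": {"deltas": [[[0, 0, 0.027, 0, 0, -0.0138, -1], [0, 0, 0.053, 0, 0, -0.0275, -1], [0, 0, 0.08, 0, 0, -0.0413, -1], [0, 0, 0.107, 0, 0, -0.0551, -1], [0, 0, 0.134, 0, 0, -0.0689, -1], [0, 0, 0.16, 0, 0, -0.0826, -1], [0, 0, 0.187, 0, 0, -0.0964, -1], [0, 0, 0.214, 0, 0, -0.1102, -1], [0, 0, 0.24, 0, 0, -0.124, -1], [0, 0, 0.267, 0, 0, -0.1377, -1]]]}}

```text
time_s: 42.22
position: [0.4735, 0.0154, 0.1508]
tcp_rot: [[-0.084, 0.997, 0.001], [0.997, 0.084, -0.001], [-0.001, 0.001, -1.0]]
force: [0.7, 0.5, -0.5]
opening: 0.999
grasp_force: 0.0
```

Run:
```python
from h import *
from rig import telemetry,capture; import cv2
s=telemetry.read_state(); print(s['tcp_rot']); show()
sc=capture('scene')[:,:,::-1]
cv2.imwrite('pics/v7.png',cv2.resize(sc[140:365,260:430],(453*1,600),interpolation=cv2.INTER_CUBIC))
```

```text
[[-0.0835  0.9965  0.0011]
 [ 0.9965  0.0835 -0.0012]
 [-0.0012  0.001  -1.    ]]
t 42.2167 pos [0.4735 0.0154 0.1508] err [-0.0008 -0.0002  0.0008] F [ 0.6783  0.5036 -0.5052] open 0.9993937981942348 g 0.0 j [-11.6517  25.2109 107.6144  -0.0712  47.0996 -16.3935]
```

View pics/v7.png

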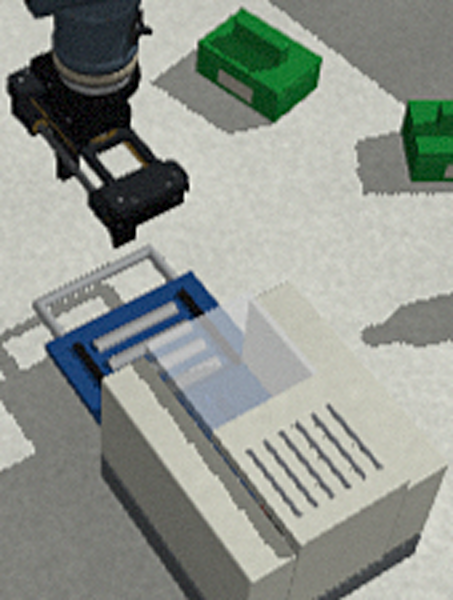

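Run:
```python
from h import *
R=down(4.6)
plan([(8,inc(-.17,0,.025),R)],0.1)
plan([(10,inc(-.17,0,.025),R)],1)
for t0,t1 in [(1.571,1.1),(1.1,.55),(.55,-.02)]:
    plan([(1,bar(t),R) for t in np.linspace(t0,t1,11)[1:]],1)
```

```text
[[[0.0,0.0,0.104,0.0,0.0,0.0,0.1],[0.0,0.0,0.208,0.0,0.0,0.0,0.1],[0.0,0.0,0.313,0.0,0.0,0.0,0.1],[0.0,0.0,0.417,0.0,0.0,0.0,0.1],[0.0,0.0,0.521,0.0,0.0,0.0,0.1],[0.0,0.0,0.625,0.0,0.0,0.0,0.1],[0.0,0.0,0.729,0.0,0.0,0.0,0.1],[0.0,0.0,0.833,0.0,0.0,0.0,0.1],[0.0,0.0,0.833,0.0,0.0,0.0,0.1],[0.0,0.0,0.833,0.0,0.0,0.0,0.1]]]
end [0.4743 0.0156 0.0251] maxstep 
 [[[0.0,0.0,0.0,0.0,0.0,0.0,1.0],[0.0,0.0,0.0,0.0,0.0,0.0,1.0],[0.0,0.0,0.0,0.0,0.0,0.0,1.0],[0.0,0.0,0.0,0.0,0.0,0.0,1.0],[0.0,0.0,0.0,0.0,0.0,0.0,1.0],[0.0,0.0,0.0,0.0,0.0,0.0,1.0],[0.0,0.0,0.0,0.0,0.0,0.0,1.0],[0.0,0.0,0.0,0.0,0.0,0.0,1.0],[0.0,0.0,0.0,0.0,0.0,0.0,1.0],[0.0,0.0,0.0,0.0,0.0,0.0,1.0]]]
end [0.4743 0.0156 0.0251] maxstep 
 [[[0.0,-0.001,-0.053,0.0,0.0,0.0,1.0],[0.0,0.001,-0.106,0.0,0.0,0.0,1.0],[0.0,0.006,-0.159,0.0,0.0,0.0,1.0],[0.0,0.013,-0.212,0.0,0.0,0.0,1.0],[0.0,0.022,-0.265,0.0,0.0,0.0,1.0],[0.0,0.034,-0.317,0.0,0.0,0.0,1.0],[0.0,0.048,-0.368,0.0,0.0,0.0,1.0],[0.0,0.065,-0.419,0.0,0.0,0.0,1.0],[0.0,0.084,-0.469,0.0,0.0,0.0,1.0],[0.0,0.105,-0.518,0.0,0.0,0.0,1.0]]]
end [0.4899 0.0169 0.1028] maxstep 
 [[[0.0,0.028,-0.056,0.0,0.0,0.0,1.0],[0.0,0.059,-0.11,0.0,0.0,0.0,1.0],[0.0,0.093,-0.162,0.0,0.0,0.0,1.0],[0.0,0.13,-0.213,0.0,0.0,0.0,1.0],[0.0,0.169,-0.261,0.0,0.0,0.0,1.0],[0.0,0.211,-0.307,0.0,0.0,0.0,1.0],[0.0,0.255,-0.351,0.0,0.0,0.0,1.0],[0.0,0.302,-0.392,0.0,0.0,0.0,1.0],[0.0,0.351,-0.431,0.0,0.0,0.0,1.0],[0.0,0.402,-0.467,0.0,0.0,0.0,1.0]]]
end [0.55   0.0217 0.1728] maxstep 
 [[[0.0,0.055,-0.034,0.0,0.0,0.0,1.0],[0.0,0.112,-0.065,0.0,0.0,0.0,1.0],[0.0,0.17,-0.093,0.0,0.0,0.0,1.0],[0.0,0.23,-0.117,0.0,0.0,0.0,1.0],[0.0,0.291,-0.138,0.0,0.0,0.0,1.0],[0.0,0.354,-0.155,0.0,0.0,0.0,1.0],[0.0,0.417,-0.169,0.0,0.0,0.0,1.0],[0.0,0.481,-0.179,0.0,0.0,0.0,1.0],[0.0,0.545,-0.185,0.0,0.0,0.0,1.0],[0.0,0.609,-0.188,0.0,0.0,0.0,1.0]]]
end [0.6411 0.029  0.201 ] maxstep
```

Emit:
{"fn": "carry_out", "kwargs": {"deltas": [[[0, 0, 0.104, 0, 0, 0, 0.1], [0, 0, 0.208, 0, 0, 0, 0.1], [0, 0, 0.313, 0, 0, 0, 0.1], [0, 0, 0.417, 0, 0, 0, 0.1], [0, 0, 0.521, 0, 0, 0, 0.1], [0, 0, 0.625, 0, 0, 0, 0.1], [0, 0, 0.729, 0, 0, 0, 0.1], [0, 0, 0.833, 0, 0, 0, 0.1], [0, 0, 0.833, 0, 0, 0, 0.1], [0, 0, 0.833, 0, 0, 0, 0.1]]]}}

```text
time_s: 43.1
position: [0.4735, 0.0156, 0.0256]
tcp_rot: [[-0.078, 0.997, -0.001], [0.997, 0.078, -0.0], [-0.0, -0.001, -1.0]]
force: [0.2, -0.6, 0.6]
opening: 0.463
grasp_force: 0.0
```

Emit:
{"fn": "carry_out", "kwargs": {"deltas": [[[0, 0, 0, 0, 0, 0, 1], [0, 0, 0, 0, 0, 0, 1], [0, 0, 0, 0, 0, 0, 1], [0, 0, 0, 0, 0, 0, 1], [0, 0, 0, 0, 0, 0, 1], [0, 0, 0, 0, 0, 0, 1], [0, 0, 0, 0, 0, 0, 1], [0, 0, 0, 0, 0, 0, 1], [0, 0, 0, 0, 0, 0, 1], [0, 0, 0, 0, 0, 0, 1]]]}}

```text
time_s: 43.93
position: [0.4746, 0.0156, 0.0262]
tcp_rot: [[-0.08, 0.997, 0.002], [0.997, 0.08, -0.0], [-0.001, 0.002, -1.0]]
force: [0.5, 0.5, 5.6]
opening: 0.126
grasp_force: 30.0
```

The bar is gripped. Swinging the door shut.

Emit:
{"fn": "carry_out", "kwargs": {"deltas": [[[0, -0.001, -0.053, 0, 0, 0, 1], [0, 0.001, -0.106, 0, 0, 0, 1], [0, 0.006, -0.159, 0, 0, 0, 1], [0, 0.013, -0.212, 0, 0, 0, 1], [0, 0.022, -0.265, 0, 0, 0, 1], [0, 0.034, -0.317, 0, 0, 0, 1], [0, 0.048, -0.368, 0, 0, 0, 1], [0, 0.065, -0.419, 0, 0, 0, 1], [0, 0.084, -0.469, 0, 0, 0, 1], [0, 0.105, -0.518, 0, 0, 0, 1]]]}}

```text
time_s: 44.77
position: [0.4891, 0.0168, 0.1041]
tcp_rot: [[-0.08, 0.997, -0.001], [0.997, 0.08, -0.001], [-0.0, -0.001, -1.0]]
force: [2.5, -2.0, -9.1]
opening: 0.122
grasp_force: 30.0
```

Emit:
{"fn": "carry_out", "kwargs": {"deltas": [[[0, 0.028, -0.056, 0, 0, 0, 1], [0, 0.059, -0.11, 0, 0, 0, 1], [0, 0.093, -0.162, 0, 0, 0, 1], [0, 0.13, -0.213, 0, 0, 0, 1], [0, 0.169, -0.261, 0, 0, 0, 1], [0, 0.211, -0.307, 0, 0, 0, 1], [0, 0.255, -0.351, 0, 0, 0, 1], [0, 0.302, -0.392, 0, 0, 0, 1], [0, 0.351, -0.431, 0, 0, 0, 1], [0, 0.402, -0.467, 0, 0, 0, 1]]]}}

```text
time_s: 45.6
position: [0.5419, 0.0212, 0.1733]
tcp_rot: [[-0.082, 0.996, -0.017], [0.997, 0.082, -0.002], [-0.001, -0.018, -1.0]]
force: [-10.8, -5.8, 3.7]
opening: 0.126
grasp_force: 30.0
```

Emit:
{"fn": "carry_out", "kwargs": {"deltas": [[[0, 0.055, -0.034, 0, 0, 0, 1], [0, 0.112, -0.065, 0, 0, 0, 1], [0, 0.17, -0.093, 0, 0, 0, 1], [0, 0.23, -0.117, 0, 0, 0, 1], [0, 0.291, -0.138, 0, 0, 0, 1], [0, 0.354, -0.155, 0, 0, 0, 1], [0, 0.417, -0.169, 0, 0, 0, 1], [0, 0.481, -0.179, 0, 0, 0, 1], [0, 0.545, -0.185, 0, 0, 0, 1], [0, 0.609, -0.188, 0, 0, 0, 1]]]}}

```text
time_s: 46.43
position: [0.638, 0.0288, 0.2051]
tcp_rot: [[-0.08, 0.997, -0.004], [0.997, 0.08, -0.002], [-0.001, -0.004, -1.0]]
force: [-4.0, -3.2, 5.6]
opening: 0.125
grasp_force: 30.1
```

Emit:
{"fn": "carry_out", "kwargs": {"deltas": [[[0, 0.01, 0, 0, 0, 0, 1], [0, 0.02, 0, 0, 0, 0, 1], [0, 0.03, 0, 0, 0, 0, 1], [0, 0.03, 0, 0, 0, 0, 1], [0, 0.03, 0, 0, 0, 0, 1], [0, 0.03, 0, 0, 0, 0, 1], [0, 0.03, 0, 0, 0, 0, 1], [0, 0.03, 0, 0, 0, 0, 1], [0, 0.03, 0, 0, 0, 0, 1], [0, 0.03, 0, 0, 0, 0, 1]]]}}

```text
time_s: 47.27
position: [0.638, 0.0288, 0.2051]
tcp_rot: [[-0.081, 0.997, -0.014], [0.997, 0.081, -0.002], [-0.001, -0.014, -1.0]]
force: [-14.7, -3.2, 16.3]
opening: 0.126
grasp_force: 30.0
```

Emit:
{"fn": "carry_out", "kwargs": {"deltas": [[[0, -0.01, 0, 0, 0, 0, 1], [0, -0.02, 0, 0, 0, 0, 1], [0, -0.03, 0, 0, 0, 0, 1], [0, -0.03, 0, 0, 0, 0, -0.2], [0, -0.03, 0, 0, 0, 0, -0.2], [0, -0.03, 0, 0, 0, 0, -0.2], [0, -0.03, 0, 0, 0, 0, -0.2], [0, -0.03, 0, 0, 0, 0, -0.2], [0, -0.03, 0, 0, 0, 0, -0.2], [0, -0.03, 0, 0, 0, 0, -0.2]]]}}

```text
time_s: 48.1
position: [0.6407, 0.0291, 0.2016]
tcp_rot: [[-0.08, 0.997, 0.0], [0.997, 0.08, -0.0], [-0.0, 0.0, -1.0]]
force: [-0.6, 0.1, -0.4]
opening: 0.554
grasp_force: 0.0
```

Emit:
{"fn": "carry_out", "kwargs": {"deltas": [[[0, 0, -0.06, 0, 0, 0, -0.2], [0, 0, -0.12, 0, 0, 0, -0.2], [0, 0, -0.18, 0, 0, 0, -0.2], [0, 0, -0.24, 0, 0, 0, -0.2], [0, 0, -0.3, 0, 0, 0, -0.2], [0, 0, -0.36, 0, 0, 0, -0.2], [0, 0, -0.42, 0, 0, 0, -0.2], [0, 0, -0.48, 0, 0, 0, -0.2], [0, 0, -0.54, 0, 0, 0, -0.2], [0, 0, -0.6, 0, 0, 0, -0.2]]]}}

```text
time_s: 48.93
position: [0.6406, 0.0291, 0.2929]
tcp_rot: [[-0.08, 0.997, 0.001], [0.997, 0.08, -0.0], [-0.0, 0.001, -1.0]]
force: [-0.1, -0.1, 0.3]
opening: 0.599
grasp_force: 0.0
```

Run:
```python
from h import *
from rig import capture; import cv2
wrist('w8'); w=cv2.imread('pics/w8.png'); s=capture('scene')[:,:,::-1]
o=np.zeros((600,800,3),np.uint8); o[:,:400]=cv2.resize(s[190:390,270:403],(400,600),interpolation=cv2.INTER_CUBIC); o[:300,400:]=cv2.resize(w,(400,300),interpolation=cv2.INTER_AREA); cv2.imwrite('pics/v8.png',o)
```

```text
(no output)
```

View pics/v8.png

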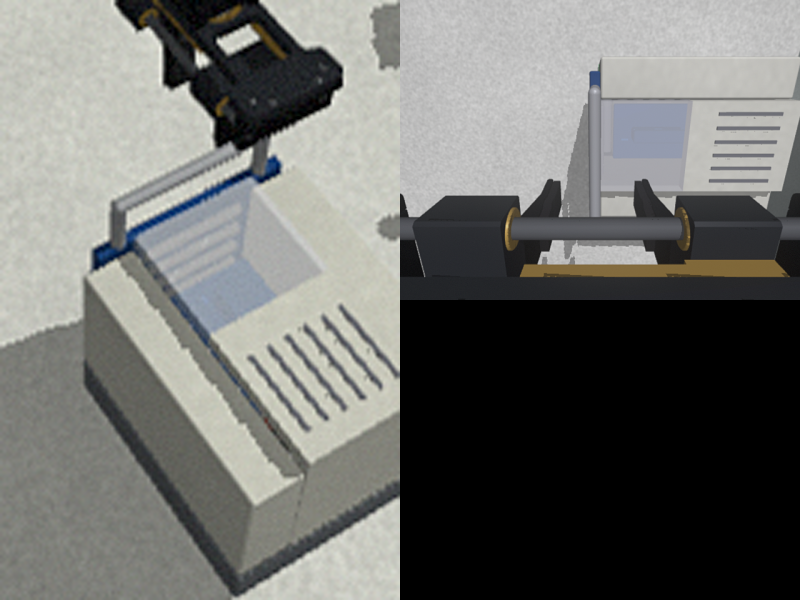

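The door is flush and shut: the blue strip sits against the housing at (190,215). The box is inside and the gripper is clear.

```bash
python3 -c "
from rig import job; print(job.hand_in())"
```

```text
the job is handed in; nothing more can be done
None
```

I handed in the job at about 49 s, and the hand-in returned no verdict: the door was pulled level, the blue box was pushed in until it stopped hard against the docking pad, and the door was swung shut against its stop, with the gripper clear and the yellow box, bottle and well plate never approached.

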